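Turn the arbor bed-up between centres and load a comb blank into its corner

TASK

Turn the arbor that hangs between the bench centres on its axis until its milled bed and the scribed line on its collar face straight up. Then lay the plain black comb blank flat on the bed and push it fully home into the corner, touching both the side lip and the end stop, with the bed still level. Leave the plated comb and the other things on the desk where they are.

Things in the scene. Friction and masses are not known exactly. Their poses are not given: they have to be found in the camera images.
- bench_centres: Bench centres, a grey fixture fixed to the desk: base 80 (x) by 356 (y) mm, 14 high; at each end, 150 mm from the middle, a post 36 mm thick (y), 40 wide, with a round head reaching 123 mm above the desk; handwheel at the -y end. Origin: centre of the underside, on the desk. x points away from the robot; the arbor's axis runs along y, 105 mm above the origin.
- bed (a point): Middle of the arbor's flat milled bed, on its surface, 8 mm off the arbor's axis. z: outward normal of the bed (must end straight up); y: along the arbor to the collar; x: across, to the side lip. Bed x -24 to +18 mm, there the lip (6 mm thick, 5 mm high); y -83 mm (open end) to +83 mm, there the end stop (6 mm thick, 48 wide, 8 high). The D-shaped back reaches 31 mm from the axis.
- corner (a point): Reference corner: point on the bed's surface where the inner faces of side lip and end stop meet. Axes as bed; the bed lies towards -x and -y from here.
- collar (a point): Centre of the arbor's round steel grip collar, on the axis: 36 mm diameter, 52 mm long along y, between the end stop (starts 26 mm towards -y) and a 6 mm bare gap before the post. Axes as bed. A scribed dark line on its +z side faces the same way as the bed. Free space beneath: the base's top is 86 mm below.
- arbor (a joint): Angle of the arbor on its axis, rad: 0 or 6.283 = bed straight up; grows as the top of the arbor moves away from the robot (+x of the fixture). No stop within a full turn. Starts anywhere from 1.7 to 4.6. Stiff (0.25 N m of friction), stays where left; turn it by gripping the collar across its diameter and tilting the gripper about the axis, in several grasps.
- comb_center (a point): Centre (half-way up) of the plain black comb blank to load: a bar 26 mm (own x; 25 between the faces that touch) by 152 mm (own y) by 14 mm high, about 45 g, lying loose on the desk. Either end may go first.
- plated_comb_center (a point): Centre (half-way up) of the comb that already has its metal plate on top: 20 mm (own x) by 164 mm (own y) by 30 mm high, a look-alike that is to be left where it lies.
- dropper: Small dropper bottle 25 mm diameter, 84 mm tall, origin at its foot; leave alone.
- tin_pins: Round open tin 94 mm diameter, 33 mm tall, origin under its middle; leave alone.
- eraser: Eraser 23 by 56 mm, 13 mm high, origin under its middle; leave alone.
- tray_top_b: Top one of a fixed stack of wooden trays behind the work, 255 mm wide (left to right) by 415 mm (front to back), its rails reaching 33 mm above its origin (centre of its underside); the stack fills the space below it down to the desk. Keep the gripper and wrist clear of it.

How it is judged (in metres and radians):
On the way, in this order (a step that is already met when the one before it is completed fails the run):
1. the bed faces up (within 0.087 rad) (angle between bed's own z axis and vertical below 0.087 rad), for 0.2 s.
2. the comb blank lies flat on the bed against side lip and end stop (x of comb_center in the frame of corner between -0.0148 and -0.011 m and y of comb_center in the frame of corner between -0.0785 and -0.074 m and z of comb_center in the frame of corner below 0.009 m), for 0.1 s.
At the end, for the whole second after the job is handed in: The bed faces up within 0.087 rad (5 degrees); the black comb blank lies flat on it (within 0.05 rad, 2 mm in height), parallel to the lip within 0.035 rad, its centre within 2.5 mm of where it would be when touching both the side lip and the end stop; released (all of step 2 and angle between bed's own z axis and vertical below 0.087 rad and z of comb_center in the frame of corner above 0.005 m and angle between the y axis of comb_center and the y axis of corner, either way round below 0.035 rad and angle between the z axis of comb_center and the z axis of corner, either way round below 0.05 rad).
It fails at once if the plated comb is moved (over 15 mm) (distance of plated_comb_center from where it was at the start of the episode above 0.015 m).
It fails at once if the dropper, the tin or the eraser is moved (over 15 mm) (distance of any of dropper, tin_pins, eraser from where it was at the start of the episode above 0.015 m).
It also fails if it takes over 72 s, if anything falls off the work surface, if the arm or the gripper's body presses on something with over 40 N, if the wrist force passes 120 N, or if a joint passes its speed limit or range.

ROBOT

A 7-joint arm with a two-finger parallel gripper is mounted at the origin on a cart in front of the work surface, level with it; the furniture and walls round the work are solid. World frame = base frame: x ahead of the robot, y to its left, z up, the work surface at z = 0. Lengths are in mm, angles in rad, forces in N, time in s.
With the tool pointing down it reaches from about 400 to 875 mm from the base axis. Payload 4.4 kg.
Tool frame: the origin (TCP) lies between the finger pads; the fingertips stand 11 mm ahead of it and the grasp point (between the pads) lies 8 mm behind it; y points along the fingers, x is the direction in which the jaws open and shut, and the axes are right-handed (so a half turn about y gives the same grasp; the last joint's range is limited). The gripper opens to 85 mm and grips with 20 to 120 N. Pads are 22 mm wide; open, the fingers measure 114 mm over their backs; the gripper's body (76 mm by 85 mm) begins 54 mm behind the grasp point. The pads swing forward as they close: fully open they stand 13 mm farther back than shut.
Start: joints at [1.245, 0.628, 0.038, 1.517, -0.027, 0.996, -0.02], TCP at [167.005, -628.194, 214.013] pointing down, gripper open.
Joint ranges: [-3.06, 3.06], [-0.37, 2.12], [-1.25, 1.32], [0.18, 2.47], [-1.1, 4.24], [0.23, 1.98], [-2.94, 2.94]. Speed limits (rad/s): [2.57, 2.57, 3.14, 3.14, 3.14, 3.14, 3.14].

INTERFACE

Orientations are given as [roll, pitch, yaw] about the fixed x, y, z axes, in that order (R = Rz(yaw) Ry(pitch) Rx(roll)).
In Python, from cell import * gives the robot as it stands.
- The arm moves only by the shell command python3 -m jog 'ROWS'. ROWS is JSON, a list of rows, each an object of numbers: "x", "y", "z": the shift along the tool's x, y, z in mm; "ax", "ay", "az": the turn, a rotation vector about the tool's x, y, z in rad; "grip": the finger opening in mm, from 0 to 85.4. In form: [{"x": .., "y": .., "z": .., "ax": .., "ay": .., "az": .., "grip": ..}, ...]. A call has 1 to 5 rows; each row is the pose to reach, as a shift and turn from the pose commanded when the call began, along the tool's axes at that moment; what a row does not reach only later rows make up. A row lasts 1/10 s, in which the tool goes at most 50 mm and 8.59 degrees, less where a joint would pass 70% of its speed; a pose out of reach is approached as far as the arm can. A call with a gripper value outside its range is refused whole. The fingers move at their own pace and stop on an object; the grip force is fixed at half the most. Time passes only in rows, so rows that repeat a pose let the fingers close. It gives the time, the measured TCP pose, the force and the opening at its end, in the units of the state.
- read_state(): the state, without advancing time (a new reading comes with each control period).
- get_image(name): name is "scene" or "top"; returns a dict with "color" (384x512x3 uint8, red, green, blue), "vfov" (degrees; the focal length in pixels is half the picture's height over the tangent of half this angle, whatever the lens; pixels are square), "cx", "cy" (the principal point, pixels), "k1" (the pictures are not rectified: a ray, as slopes to the right and down, at radius r is drawn at 1 + k1 r^2 times it, then the intrinsics apply), "camera_from_world" (4x4, takes a point from world to camera coordinates). Camera axes: x right, y down, z forward; pixel columns grow to the right and rows downward; lengths in mm; the calibration is good to about 2 mm. A picture is of the moment at which its call begins. There is no depth.
- finish_job(): hands the job in, once; it reports no verdict.
The state is a dict: "clock": time; "qpos": joint angles; "qd": joint speeds; "tau": joint torques, N m; "eef_pos": TCP position; "tool_rot": TCP orientation; "force": force on the tool from outside, world axes, zero at the start; "torque": the same for the moment, N m; "width": finger opening in mm.
Only numpy, scipy, OpenCV 4.12 (cv2) and the standard library are available. Lean on these libraries where they do the work, as an engineer would, in place of code of your own. Each camera call takes 0.05 s, during which the arm holds its last target.

## Working session

There is one attempt and no reset: what is moved stays moved. The work goes in short steps, Python scripts to look and compute and a shell command to move; the robot and the scene stay as the last step left them, time stands still between calls to the robot, and variables do not carry over. Pictures are saved under pics/ and viewed, and the job is handed in when it is done.

```bash
ls; mkdir -p pics
python3 - <<'E'
from cell import *
import cv2
s=read_state();print(s)
for n in("scene","top"):
    d=get_image(n);print(n,d["vfov"],d["cx"],d["cy"],d["k1"],d["camera_from_world"])
    cv2.imwrite(f"pics/{n}0.png",d["color"][:,:,::-1])
E
```

```text
pics
{'clock': 0.0, 'qpos': array([ 1.24520543,  0.62934771,  0.03843966,  1.51840359, -0.02697996,
        0.9962874 , -0.02002501]), 'qd': array([-0.00110596, -0.00053533,  0.00010294,  0.00080834,  0.00090852,
        0.00088646,  0.00019353]), 'tau': array([ 5.05812768e-04, -5.63410807e+01,  1.22610256e+00, -1.93440092e+01,
        1.09493229e-02,  1.05932675e-02,  2.77607262e-05]), 'eef_pos': array([ 166.81966779, -627.53038682,  213.07667815]), 'tool_rot': array([-1.57083809,  0.0019276 , -1.31101853]), 'force': array([ 0.16407651, -0.09031393, -0.72455876]), 'torque': array([0.02011694, 0.0010404 , 0.0040213 ]), 'width': 85.42482706623247}
scene 43.40635362753375 257.60254199427936 191.0212895679276 -0.16960865385557175 [[-5.46285153e-01 -8.37407508e-01  1.79219930e-02  2.94897434e+02]
 [-5.08556501e-01  3.14604870e-01 -8.01494892e-01  4.56914093e+02]
 [ 6.65539493e-01 -4.46959106e-01 -5.97733001e-01  7.34607868e+02]
 [ 0.00000000e+00  0.00000000e+00  0.00000000e+00  1.00000000e+00]]
top 47.3946324639393 257.7360807228342 194.51538634786564 -0.10659458686855039 [[ 7.28789169e-03 -9.99954641e-01  6.13208207e-03 -7.98067121e+01]
 [-9.92552907e-01 -7.97935112e-03 -1.21552695e-01  6.28842694e+02]
 [ 1.21596112e-01 -5.20055300e-03 -9.92566038e-01  1.19803989e+03]
 [ 0.00000000e+00  0.00000000e+00  0.00000000e+00  1.00000000e+00]]
```

View pics/scene0.png

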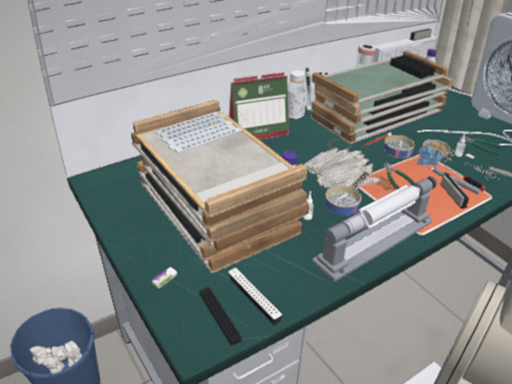

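View pics/top0.png

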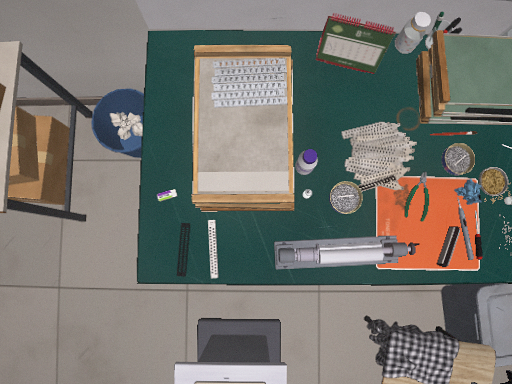

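```bash
cat > h.py <<'E'
from cell import *
import cv2, numpy as np
from scipy.spatial.transform import Rotation as Ro
def grab(n):
    d=get_image(n); h=d["color"].shape[0]; f=h/2/np.tan(np.radians(d["vfov"]/2)); d["f"]=f
    np.savez(f"cam_{n}.npz",color=d["color"],f=f,cx=d["cx"],cy=d["cy"],k1=d["k1"],T=d["camera_from_world"]); return load(n)
def load(n): return dict(np.load(f"cam_{n}.npz"))
def K(d): return np.array([[d["f"],0,d["cx"]],[0,d["f"],d["cy"]],[0,0,1.]])
def D(d): return np.array([float(d["k1"]),0,0,0])
def proj(d,P):
    P=np.atleast_2d(np.asarray(P,float)); T=d["T"]; rv=cv2.Rodrigues(T[:3,:3])[0]
    return cv2.projectPoints(P,rv,T[:3,3],K(d),D(d))[0].reshape(-1,2)
def ray(d,uv):
    s=cv2.undistortPoints(np.array([[uv]],float),K(d),D(d)).ravel(); R=d["T"][:3,:3]
    return -R.T@d["T"][:3,3], R.T@np.array([s[0],s[1],1])
def atz(d,uv,z):
    c,r=ray(d,uv); return c+r*(z-c[2])/r[2]
def crop(d,u,v,w,h,k,name,grid=10):
    im=d["color"][v:v+h,u:u+w,::-1]; im=cv2.resize(np.ascontiguousarray(im),None,fx=k,fy=k,interpolation=cv2.INTER_CUBIC)
    for g in range(0,w,grid): cv2.putText(im,str(u+g),(g*k,8),0,.3,(0,255,255),1); cv2.line(im,(g*k,10),(g*k,14),(0,255,255),1)
    for g in range(0,h,grid): cv2.putText(im,str(v+g),(0,g*k+4),0,.3,(0,255,255),1)
    cv2.imwrite(name,im)
E
python3 - <<'E'
from h import *
d=grab("top"); crop(d,260,225,160,55,5,"pics/t1.png"); crop(d,140,180,90,105,5,"pics/t2.png")
s=grab("scene"); crop(s,310,170,130,110,6,"pics/s1.png")
for p in ([0,0,0],[600,0,0],[600,-300,0]): print(proj(d,p),proj(s,p))
E
```

```text
[[229.4655912  417.27472979]] [[433.25413996 463.17588064]]
[[231.78534194 205.97499367]] [[243.66193187 255.38615335]]
[[334.66367833 206.74718991]] [[340.22300261 212.74027375]]
```

View pics/t1.png

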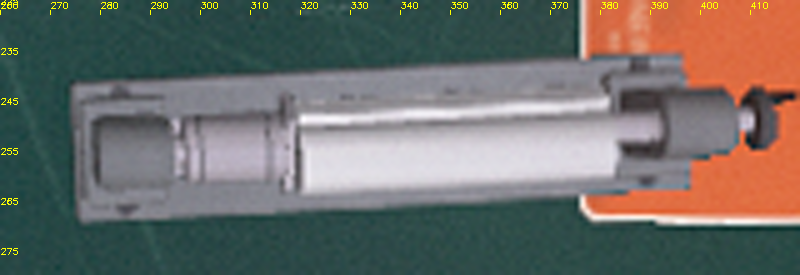

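View pics/t2.png

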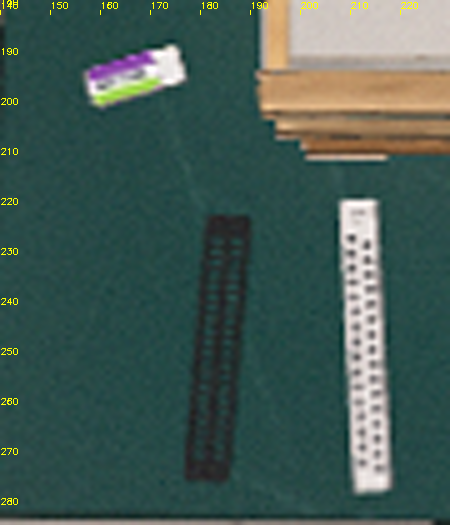

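View pics/s1.png

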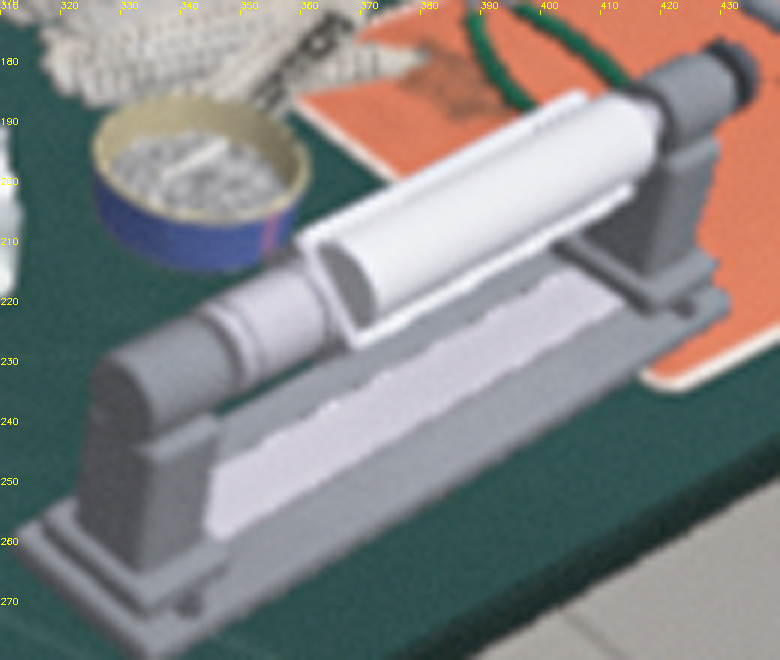

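```bash
cat > fx.py <<'E'
from h import *
from scipy.optimize import least_squares
d=load("top"); s=load("scene")
print("scene cam",ray(s,(0,0))[0],"top cam",ray(d,(0,0))[0])
def W(p,P): # fixture->world
    c,q=np.cos(p[2]),np.sin(p[2]); P=np.atleast_2d(P); return np.c_[p[0]+c*P[:,0]-q*P[:,1],p[1]+q*P[:,0]+c*P[:,1],P[:,2]]
if __name__=="__main__":
    obs=[(d,(274.3,242),(40,178,14)),(d,(275.8,269),(-40,178,0)),(d,(396.5,235.8),(40,-178,14)),(d,(397.5,262.3),(-40,-178,14)),
     (s,(312,259),(40,178,7)),(s,(431,219),(-40,-178,14))]
    def res(p): return np.concatenate([proj(c,W(p,P))[0]-uv for c,uv,P in obs])
    r=least_squares(res,[480,-330,0]); print(r.x,r.fun.reshape(-1,2).round(1)); np.save("fix.npy",r.x)
    for z in (14,0):
      print([atz(d,u,z).round() for u in((274.3,242),(275.8,269),(396.5,235.8),(397.5,262.3))])
    # combs
    q=[(181.5,223),(190,223.5),(177.3,275.5),(185.8,276)]
    for z in(0,14): 
        a=np.array([atz(d,(u,v),z) for u,v in q]); print(z,a.mean(0),a[1]-a[0],a[2]-a[0])
E
python3 fx.py
```

```text
scene cam [-95.4458259  431.54160231 800.02852778] top cam [ 479.06427364  -68.55486552 1266.06061165]
[ 4.68323814e+02 -3.01553129e+02  5.71980625e-02] [[-0.6 -0.6]
 [-0.8  0.4]
 [-0.1 -1. ]
 [ 1.1  0.3]
 [-0.8  0.7]
 [ 1.7 -0.8]]
[array([ 496., -123.,   14.]), array([ 420., -128.,   14.]), array([ 515., -477.,   14.]), array([ 439., -478.,   14.])]
[array([ 497., -124.,    0.]), array([ 419., -129.,    0.]), array([ 516., -482.,    0.]), array([ 439., -483.,    0.])]
0 [473.13506591 137.25149875   0.        ] [ -1.20324086 -24.79921818   0.        ] [-150.89739336    8.53283623    0.        ]
14 [473.20063063 134.97570794  14.        ] [ -1.18993551 -24.52499035   0.        ] [-149.2287817     8.43848079    0.        ]
```

```bash
cat > arb.py <<'E'
from fx import *
def bedp(th,P): # bed frame -> fixture
    P=np.atleast_2d(P).astype(float); c,q=np.cos(th),np.sin(th)
    x,z=P[:,0],P[:,2]+8
    return np.c_[c*x+q*z, P[:,1]-15, 105-q*x+c*z]
def lines(th):
    L=[]
    def box(x0,x1,y0,y1,z0,z1):
        c=[(x,y,z) for x in(x0,x1) for y in(y0,y1) for z in(z0,z1)]
        for i in range(8):
            for j in range(i):
                if sum(a!=b for a,b in zip(c[i],c[j]))==1: L.append(bedp(th,[c[i],c[j]]))
    box(-24,18,-83,83,0,0.01); box(18,24,-83,83,0,5); box(-24,24,83,89,0,8)
    a=np.linspace(0,2*np.pi,41)
    for y in(89,141): L.append(bedp(th,np.c_[18*np.cos(a),0*a+y,18*np.sin(a)-8]))
    L.append(bedp(th,[(0,89,10),(0,141,10)]))
    return L
def fixl():
    L=[]
    a=np.linspace(0,2*np.pi,5)+np.pi/4
    for z in(0,14): L.append(np.array([(40,178,z),(-40,178,z),(-40,-178,z),(40,-178,z),(40,178,z)]))
    a=np.linspace(0,2*np.pi,41)
    for y in(132,168,-132,-168): L.append(np.c_[18*np.cos(a),0*a+y,105+18*np.sin(a)])
    return L
def draw(d,p,th,u,v,w,h,k,name):
    im=cv2.resize(np.ascontiguousarray(d["color"][v:v+h,u:u+w,::-1]),None,fx=k,fy=k,interpolation=cv2.INTER_CUBIC)
    for L,c in [(l,(0,0,255)) for l in (lines(th) if th is not None else [])]+[(l,(0,255,0)) for l in fixl()]:
        q=(proj(d,W(p,L))-(u,v)+.5)*k
        cv2.polylines(im,[np.int32(q*8)],False,c,1,cv2.LINE_AA,3)
    cv2.imwrite(name,im)
E
python3 - <<'E'
from arb import *
p=np.load("fix.npy")
for th in (2.6,3.5): draw(s,p,th,310,170,130,110,6,f"pics/w{th}.png")
draw(d,p,3.0,260,225,160,55,5,"pics/wt.png")
E
```

```text
scene cam [-95.4458259  431.54160231 800.02852778] top cam [ 479.06427364  -68.55486552 1266.06061165]
```

View pics/w2.6.png

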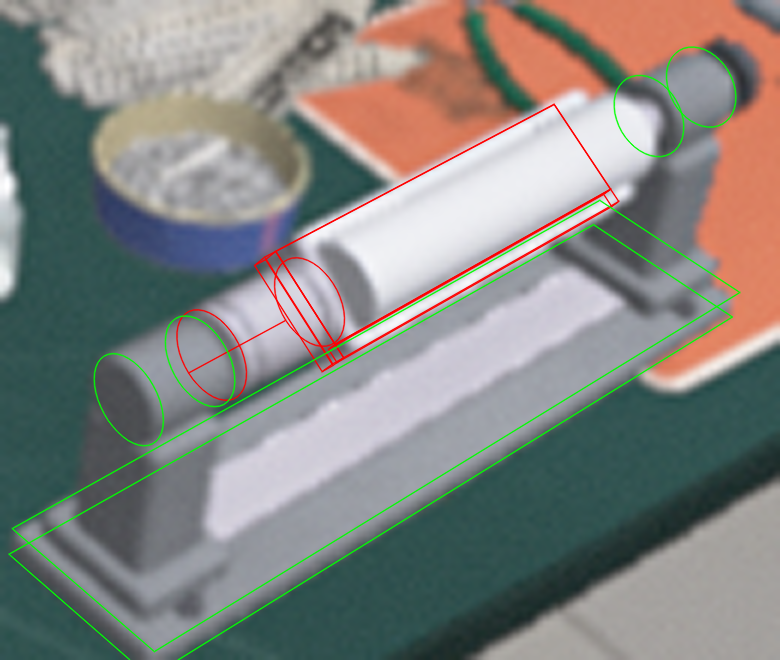

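View pics/w3.5.png

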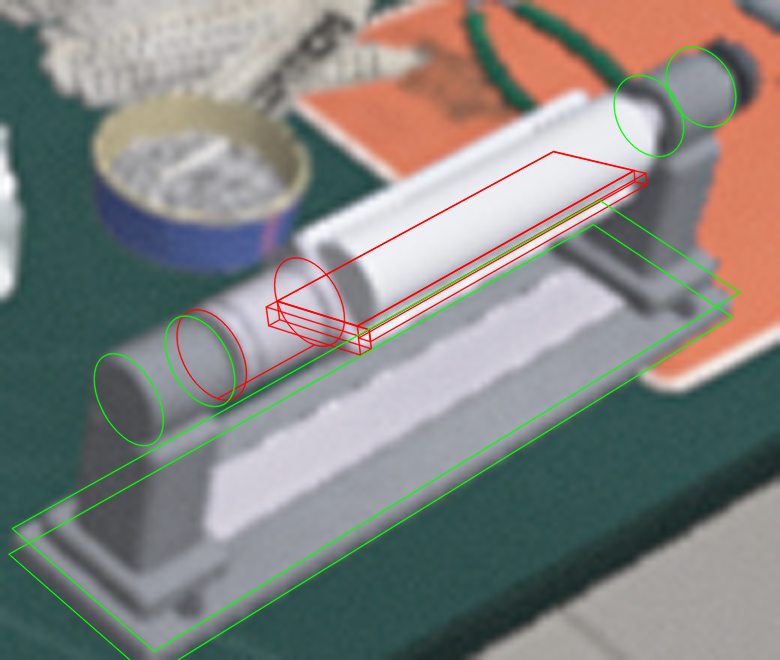

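View pics/wt.png

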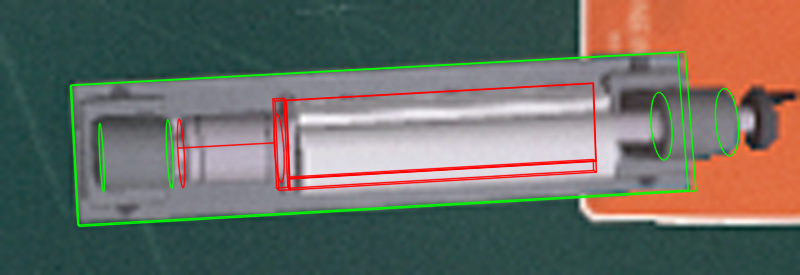

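Run:
```python
from arb import *
p=np.load("fix.npy")
for y,e in((83,(58,107)),(89,(58,107)),(-83,(49,97))):
  e=np.array(e)/6; print(y,e,np.degrees(np.arctan2(e[1],e[0])),np.hypot(*e))
  for th in np.arange(1.8,3.3,.1):
    q=proj(s,W(p,bedp(th,[(-24,y,-4),(24,y,-4)]))); v=q[1]-q[0]; print(round(th,2),np.degrees(np.arctan2(v[1],v[0])).round(1),np.hypot(*v).round(1))
crop(s,335,175,90,65,8,"pics/s2.png")
```

```text
scene cam [-95.4458259  431.54160231 800.02852778] top cam [ 479.06427364  -68.55486552 1266.06061165]
83 [ 9.66666667 17.83333333] 61.539824001228936 20.284778091520305
1.8 88.8 18.3
1.9 84.2 19.0
2.0 79.9 19.6
2.1 75.8 20.1
2.2 72.0 20.6
2.3 68.2 20.9
2.4 64.6 21.1
2.5 61.0 21.2
2.6 57.4 21.1
2.7 53.8 20.9
2.8 50.1 20.6
2.9 46.3 20.2
3.0 42.3 19.7
3.1 38.0 19.1
3.2 33.4 18.4
89 [ 9.66666667 17.83333333] 61.539824001228936 20.284778091520305
1.8 88.7 18.3
1.9 84.1 19.0
2.0 79.8 19.6
2.1 75.8 20.2
2.2 71.9 20.6
2.3 68.2 20.9
2.4 64.6 21.1
2.5 61.0 21.2
2.6 57.5 21.2
2.7 53.9 21.0
2.8 50.2 20.7
2.9 46.4 20.2
3.0 42.4 19.7
3.1 38.1 19.1
3.2 33.6 18.4
-83 [ 8.16666667 16.16666667] 63.1991650530454 18.112303982529543
1.8 91.3 17.3
1.9 86.3 17.9
2.0 81.6 18.3
2.1 77.1 18.7
2.2 72.8 19.1
2.3 68.6 19.3
2.4 64.5 19.5
2.5 60.4 19.5
2.6 56.4 19.5
2.7 52.3 19.4
2.8 48.1 19.1
2.9 43.8 18.8
3.0 39.4 18.5
3.1 34.7 18.0
3.2 29.8 17.5
```

View pics/s2.png

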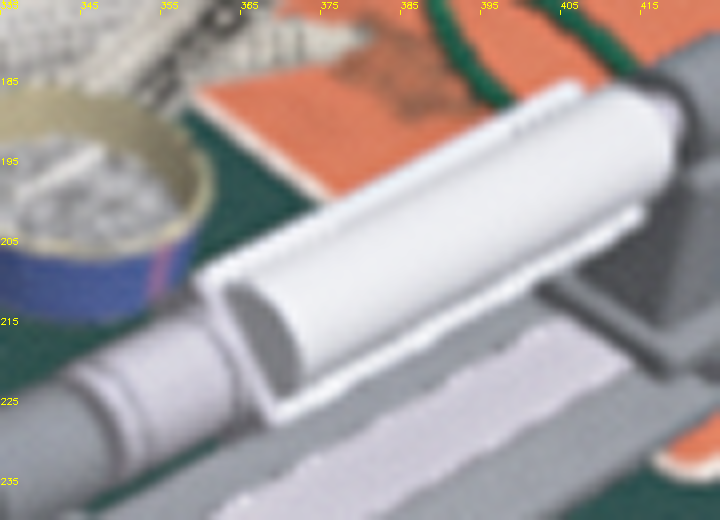

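Run:
```python
from arb import *
p=np.load("fix.npy")
print("collar model",W(p,[(0,100,105)]))
for uv in [(299.5,255.5),(306.5,254.8),(314.5,254.5)]: print(uv,atz(d,uv,105),atz(d,uv,118))
# heads axis mid: left head (286.5,255.6) ; right head 401,249.5
for uv in [(286.5,255.5),(400.5,249.5)]: print(atz(d,uv,112))
print(W(p,[(0,150,112),(0,-150,112)]))
for z in (60,120,180): print(z,[atz(d,u,z).round() for u in ((193,200),(294,210),(193,46),(293,46))])
```

```text
scene cam [-95.4458259  431.54160231 800.02852778] top cam [ 479.06427364  -68.55486552 1266.06061165]
collar model [[ 462.60712563 -201.71666541  105.        ]]
(299.5, 255.5) [ 460.0725638  -186.01907179  105.        ] [ 460.28520751 -184.70386511  118.        ]
(306.5, 254.8) [ 461.98682941 -204.55337504  105.        ] [ 462.17803973 -203.03064607  118.        ]
(314.5, 254.5) [ 462.85232894 -225.76669532  105.        ] [ 463.03384856 -224.00644804  118.        ]
[ 460.02378985 -151.1626827   112.        ]
[ 476.25833592 -455.13556949  112.        ]
[[ 459.74878167 -151.79843357  112.        ]
 [ 476.89884544 -451.3078246   112.        ]]
60 [array([610., 105.,  60.]), array([ 584., -176.,   60.]), array([1065.,  119.,   60.]), array([1068., -175.,   60.])]
120 [array([604.,  96., 120.]), array([ 579., -170.,  120.]), array([1036.,  109.,  120.]), array([1038., -170.,  120.])]
180 [array([597.,  88., 180.]), array([ 574., -165.,  180.]), array([1007.,  100.,  180.]), array([1009., -165.,  180.])]
```

```bash
cat > to.py <<'E'
import sys
from h import *
# usage: to.py x y z yaw tilt   (tilt: rotation about tool z (az), after pointing down with yaw)
def Rt(yaw,tilt=0): return Ro.from_euler("xyz",[-np.pi/2,0,yaw])*Ro.from_rotvec([0,0,tilt])
def delta(x,y,z,yaw,tilt=0,st=None):
    st=st or read_state(); R0=Ro.from_euler("xyz",st["tool_rot"])
    return R0.inv().apply(np.array([x,y,z])-st["eef_pos"]).round(1),(R0.inv()*Rt(yaw,tilt)).as_rotvec().round(3)
if __name__=="__main__":
    print(*delta(*map(float,sys.argv[1:])))
E
python3 to.py 462.3 -203 214 0.055
```

```text
[-3.347e+02 -2.000e-01  3.946e+02] [-1.000e-03 -1.366e+00 -1.000e-03]
```

```bash
python3 -m jog '[{"x":-334.7,"y":-1,"z":394.6,"ay":-1.366,"grip":70},{"x":-334.7,"y":-1,"z":394.6,"ay":-1.366,"grip":70},{"x":-334.7,"y":-1,"z":394.6,"ay":-1.366,"grip":70},{"x":-334.7,"y":-1,"z":394.6,"ay":-1.366,"grip":70},{"x":-334.7,"y":-1,"z":394.6,"ay":-1.366,"grip":70}]'; python3 to.py 462.3 -203 214 0.055
```

```text
[-3.347e+02 -2.000e-01  3.946e+02] [-1.000e-03 -1.366e+00 -1.000e-03]$[0]: bad value
```

```bash
python3 -m jog '[{"x":-32,"y":0,"z":38,"ay":-0.13,"grip":70},{"x":-64,"y":0,"z":76,"ay":-0.26,"grip":70},{"x":-96,"y":0,"z":114,"ay":-0.39,"grip":70},{"x":-128,"y":0,"z":152,"ay":-0.52,"grip":70},{"x":-160,"y":0,"z":189,"ay":-0.65,"grip":70}]'; python3 to.py 462.3 -203 214 0.055
```

```text
[-3.347e+02 -2.000e-01  3.946e+02] [-1.000e-03 -1.366e+00 -1.000e-03]$[0]: bad value
```

```bash
python3 -m jog '[{"x":-32,"y":0,"z":38,"ax":0,"ay":-0.13,"az":0,"grip":70},{"x":-64,"y":0,"z":76,"ax":0,"ay":-0.26,"az":0,"grip":70},{"x":-96,"y":0,"z":114,"ax":0,"ay":-0.39,"az":0,"grip":70},{"x":-128,"y":0,"z":152,"ax":0,"ay":-0.52,"az":0,"grip":70},{"x":-160,"y":0,"z":189,"ax":0,"ay":-0.65,"az":0,"grip":70}]'; python3 to.py 462.3 -203 214 0.055
```

```text
clock: 0.7
eef_pos: [309.5, -423.2, 214.1]
tool_rot: [-1.571, -0.0, -0.656]
force: [1.7, 0.2, -0.4]
width: 70.0
[-1.320e+01  1.000e-01  2.677e+02] [ 0.    -0.711  0.   ]
```

```bash
python3 -m jog '[{"x":-3,"y":0,"z":48,"ax":0,"ay":-0.13,"az":0,"grip":70},{"x":-6,"y":0,"z":96,"ax":0,"ay":-0.26,"az":0,"grip":70},{"x":-8,"y":0,"z":144,"ax":0,"ay":-0.4,"az":0,"grip":70},{"x":-10,"y":0,"z":192,"ax":0,"ay":-0.53,"az":0,"grip":70},{"x":-12,"y":0,"z":240,"ax":0,"ay":-0.66,"az":0,"grip":70}]'; python3 to.py 462.3 -203 97 0.055
```

```text
clock: 1.2
eef_pos: [447.2, -226.6, 214.2]
tool_rot: [-1.571, -0.0, 0.004]
force: [1.2, -0.6, -0.2]
width: 69.7
[ 15.1 117.2  23.6] [ 0.    -0.051  0.   ]
```

```bash
python3 -m jog '[{"x":15,"y":10,"z":23.6,"ax":0,"ay":-0.051,"az":0,"grip":70},{"x":15,"y":55,"z":23.6,"ax":0,"ay":-0.051,"az":0,"grip":70},{"x":15,"y":85,"z":23.6,"ax":0,"ay":-0.051,"az":0,"grip":70},{"x":15,"y":117,"z":23.6,"ax":0,"ay":-0.051,"az":0,"grip":70},{"x":15,"y":117,"z":23.6,"ax":0,"ay":-0.051,"az":0,"grip":70}]'; python3 -c "
from h import *
for n in('scene','top'):
  d=grab(n)
crop(load('scene'),300,150,130,110,6,'pics/a_s.png');crop(load('top'),260,200,160,110,5,'pics/a_t.png');print(read_state()['qpos'].round(2))"
```

```text
clock: 1.7
eef_pos: [458.5, -203.5, 93.8]
tool_rot: [-1.568, 0.007, 0.051]
force: [-1.0, 0.6, -0.1]
width: 70.0
[ 0.56  0.61 -0.29  2.02  0.32  0.55  0.09]
```

View pics/a_s.png

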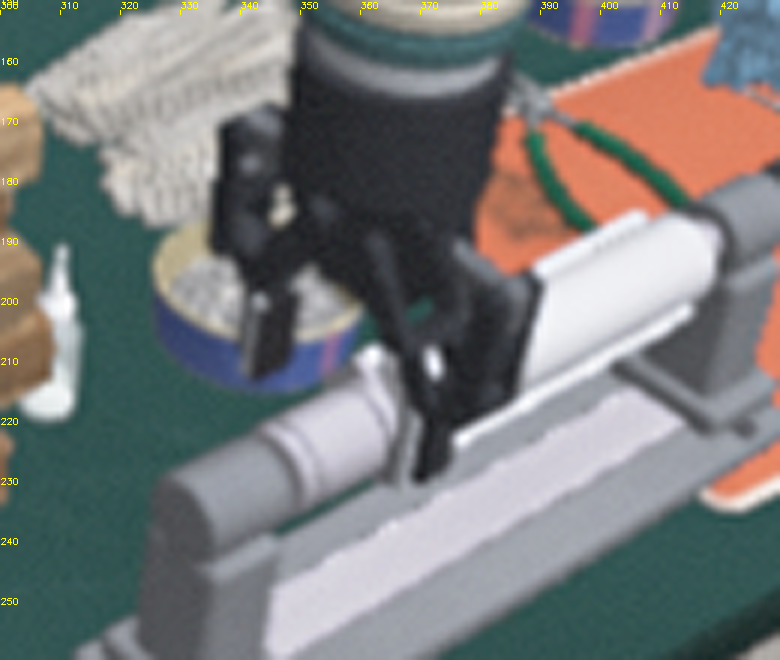

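View pics/a_t.png

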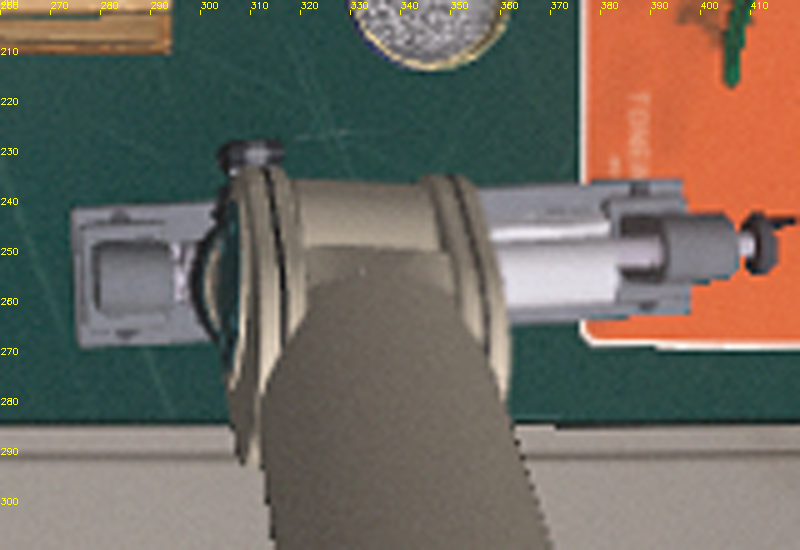

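```bash
python3 -c "
from h import *
s=load('scene')
print(proj(s,[(462,-203,105),(462,-187,105),(462,-219,105),(458.5+35,-203,85),(458.5-35,-203,85)]))
print(np.array(read_state()['force']).round(1))
"
```

```text
[[353.5158739  224.10018426]
 [348.18292939 226.61197641]
 [358.76622456 221.62319982]
 [343.15420159 223.16447298]
 [363.84600326 240.53495147]]
[ 0.3 -0.1  2.1]
```

```bash
python3 -c "
from h import *
d=load('top')
for u in((303.5,231),(316.5,231),(310.3,231)):
  print([atz(d,u,z).round(1) for z in (90,130,160)])
"
```

```text
[array([ 525.3, -198.5,   90. ]), array([ 523.8, -194. ,  130. ]), array([ 522.6, -190.7,  160. ])]
[array([ 525.5, -233.5,   90. ]), array([ 523.9, -227.9,  130. ]), array([ 522.8, -223.7,  160. ])]
[array([ 525.4, -216.8,   90. ]), array([ 523.9, -211.8,  130. ]), array([ 522.7, -208. ,  160. ])]
```

```bash
python3 -m jog '[{"x":0,"y":0,"z":5,"ax":0,"ay":0,"az":0,"grip":55},{"x":0,"y":0,"z":5,"ax":0,"ay":0,"az":0,"grip":40},{"x":0,"y":0,"z":5,"ax":0,"ay":0,"az":0,"grip":40},{"x":0,"y":0,"z":5,"ax":0,"ay":0,"az":0,"grip":40}]'; python3 -c "
from h import *
for n in('scene','top'):
  d=grab(n)
crop(load('scene'),300,150,130,110,6,'pics/b_s.png');print(read_state()['eef_pos'])"
```

```text
clock: 2.2
eef_pos: [461.6, -199.9, 97.8]
tool_rot: [-1.572, -0.001, 0.05]
force: [0.2, 0.3, 0.6]
width: 40.0
[ 461.42246054 -199.865302     97.46450516]
```

View pics/b_s.png

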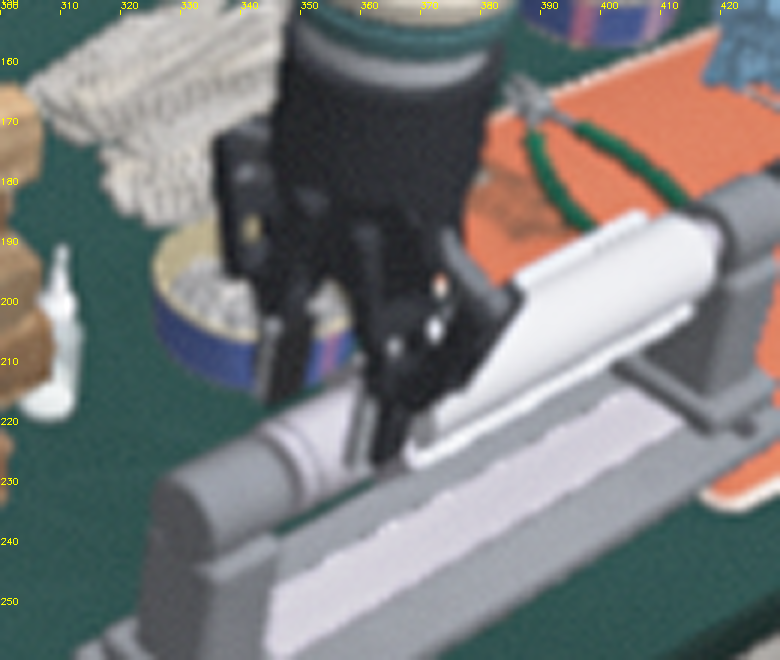

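```bash
python3 -m jog '[{"x":0,"y":0,"z":4,"ax":0,"ay":0,"az":0,"grip":40},{"x":0,"y":0,"z":4,"ax":0,"ay":0,"az":0,"grip":20},{"x":0,"y":0,"z":4,"ax":0,"ay":0,"az":0,"grip":20},{"x":0,"y":0,"z":4,"ax":0,"ay":0,"az":0,"grip":20}]'
```

```text
clock: 2.7
eef_pos: [463.3, -194.9, 97.7]
tool_rot: [-1.571, -0.004, 0.051]
force: [4.2, 3.5, 3.5]
width: 24.6
```

```bash
python3 -c "
from h import *
for n in('scene','top'):
  d=grab(n)
crop(load('scene'),310,160,100,80,8,'pics/c_s.png');print(read_state())"
```

```text
{'clock': 2.8, 'qpos': array([ 0.54129832,  0.61018862, -0.29056917,  2.03016727,  0.32166284,
        0.54013903,  0.07446201]), 'qd': array([ 2.50747920e-04,  7.21034494e-04, -2.37716235e-03,  1.09524765e-03,
       -1.67653134e-03, -1.30231674e-03,  8.37426285e-05]), 'tau': array([ 2.37164810e+00, -4.41247058e+01,  2.36728240e-02, -8.35135549e+00,
        5.39449733e-01,  1.59668114e+00, -4.56592231e-02]), 'eef_pos': array([ 463.30643763, -194.84870279,   97.65193292]), 'tool_rot': array([-1.57064015, -0.00424476,  0.05121993]), 'force': array([4.76815683, 4.85866663, 4.92892472]), 'torque': array([ 0.61914807, -1.08634726,  0.05610282]), 'width': 24.35970795370988}
```

View pics/c_s.png

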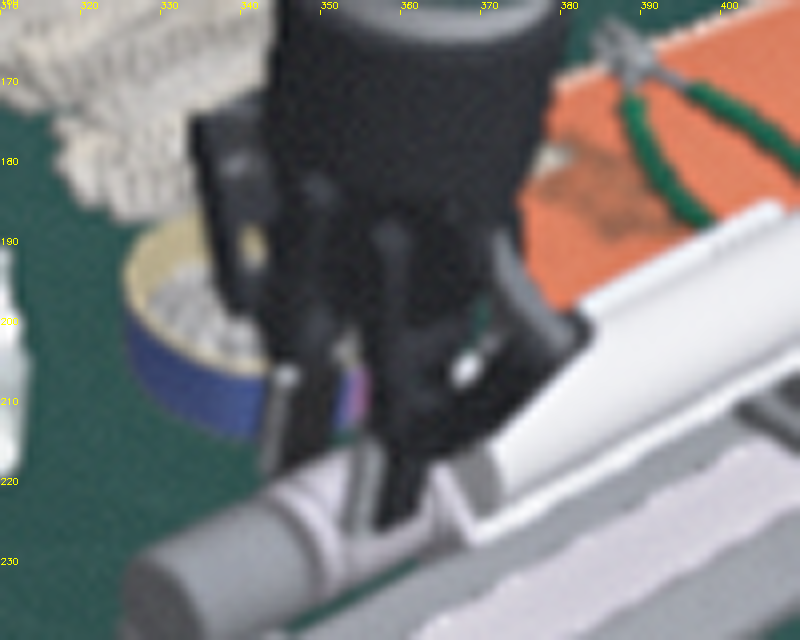

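```bash
python3 -c "
from h import *
s=load('scene')
for z in (87,97,105,118,160): print(z,proj(s,[(463-12,-184,z),(463-12,-206,z),(463-20,-184,z),(463-20,-206,z),(463+12,-184,z)]).round(1).tolist())
"
```

```text
87 [[349.4, 235.9], [356.6, 232.4], [351.8, 238.0], [359.0, 234.4], [342.3, 229.9]]
97 [[350.0, 232.6], [357.3, 229.1], [352.4, 234.6], [359.7, 231.1], [342.9, 226.6]]
105 [[350.5, 229.9], [357.8, 226.4], [352.9, 231.9], [360.2, 228.3], [343.3, 223.9]]
118 [[351.3, 225.4], [358.7, 221.9], [353.7, 227.4], [361.1, 223.9], [344.1, 219.4]]
160 [[354.0, 210.4], [361.5, 207.0], [356.5, 212.5], [364.0, 209.0], [346.5, 204.5]]
```

```bash
python3 -m jog '[{"x":0,"y":0,"z":4,"ax":0,"ay":0,"az":0,"grip":50},{"x":0,"y":0,"z":4,"ax":0,"ay":0,"az":0,"grip":50},{"x":0,"y":8,"z":4,"ax":0,"ay":0,"az":0,"grip":50},{"x":0,"y":16,"z":4,"ax":0,"ay":0,"az":0,"grip":50},{"x":0,"y":16,"z":4,"ax":0,"ay":0,"az":0,"grip":50}]'; python3 -c "
from h import *
for n in('scene','top'):
  d=grab(n)
s=load('scene');crop(s,310,160,100,80,8,'pics/d_s.png');e=read_state()['eef_pos'];print(e)
for dz in(-13,0,13,26): print(dz,proj(s,[e+(-25,11,dz),e+(-25,-11,dz),e+(25,11,dz)]).round(1).tolist())"
```

```text
clock: 3.3
eef_pos: [459.2, -191.6, 79.4]
tool_rot: [-1.57, 0.003, 0.05]
force: [0.0, 0.1, 0.3]
width: 49.7
[ 460.17907215 -191.56631596   80.35654875]
-13 [[351.7, 247.1], [359.0, 243.4], [337.2, 234.4]]
0 [[352.5, 242.8], [359.8, 239.2], [337.9, 230.2]]
13 [[353.4, 238.4], [360.7, 234.8], [338.6, 225.8]]
26 [[354.2, 234.0], [361.6, 230.4], [339.3, 221.4]]
```

View pics/d_s.png

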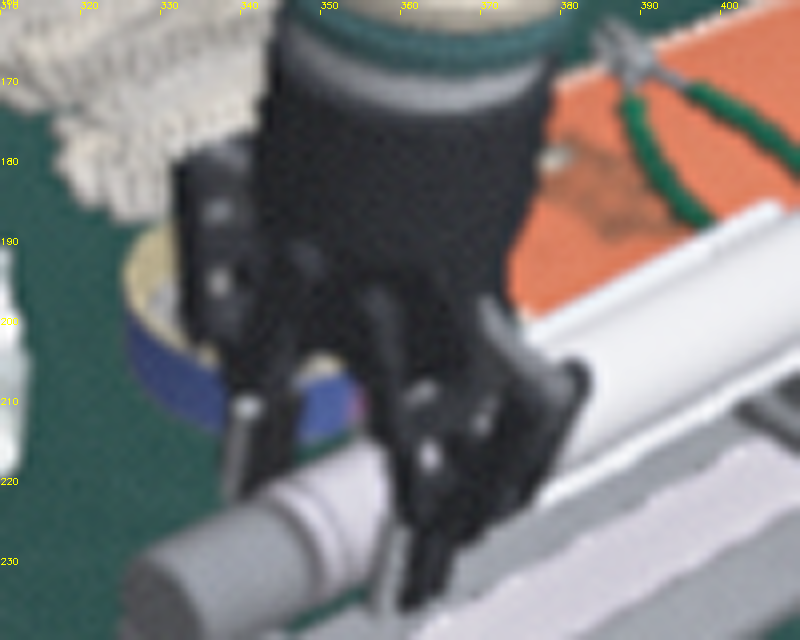

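```bash
python3 -m jog '[{"x":2,"y":8,"z":2,"ax":0,"ay":0,"az":0,"grip":50},{"x":2,"y":8,"z":2,"ax":0,"ay":0,"az":0,"grip":20},{"x":2,"y":8,"z":2,"ax":0,"ay":0,"az":0,"grip":20},{"x":2,"y":8,"z":2,"ax":0,"ay":0,"az":0,"grip":20},{"x":2,"y":8,"z":2,"ax":0,"ay":0,"az":0,"grip":20}]'; python3 -c "
from h import *
for n in('scene','top'):
  d=grab(n)
s=load('scene');crop(s,310,160,100,80,8,'pics/e_s.png');e=read_state();print(e)"
```

```text
clock: 3.9
eef_pos: [463.1, -188.9, 72.8]
tool_rot: [-1.57, -0.001, 0.051]
force: [2.3, 1.5, -7.1]
width: 34.2
{'clock': 4.0, 'qpos': array([ 0.50945364,  0.65093171, -0.26219854,  2.04900967,  0.34360877,
        0.48227045,  0.04271683]), 'qd': array([ 0.00050019, -0.00089396,  0.0005733 , -0.00157787, -0.00082251,
        0.00249554,  0.00068798]), 'tau': array([  1.60260759, -51.5415287 ,  -1.17073484, -10.03496557,
         0.26783788,   1.00723263,  -0.06247521]), 'eef_pos': array([ 463.08623259, -189.03847348,   72.7925913 ]), 'tool_rot': array([-1.57015182e+00, -6.37629343e-04,  5.05170775e-02]), 'force': array([ 2.56973443,  1.65168308, -9.11252682]), 'torque': array([ 0.47314304, -0.60615849,  0.1000387 ]), 'width': 34.11906580867834}
```

View pics/e_s.png

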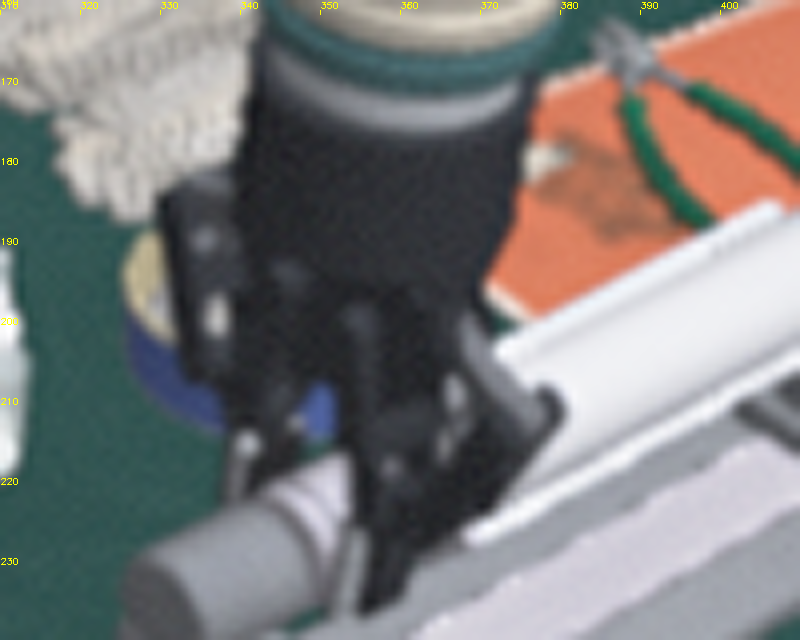

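```bash
python3 -m jog '[{"x":0,"y":0,"z":0,"ax":0,"ay":0,"az":0,"grip":50},{"x":-1,"y":9,"z":0,"ax":0,"ay":0,"az":0,"grip":50},{"x":-1,"y":9,"z":0,"ax":0,"ay":0,"az":0,"grip":20},{"x":-1,"y":9,"z":0,"ax":0,"ay":0,"az":0,"grip":20},{"x":-1,"y":9,"z":0,"ax":0,"ay":0,"az":0,"grip":20}]';python3 -m jog '[{"x":0,"y":0,"z":0,"ax":0,"ay":0,"az":0,"grip":20},{"x":0,"y":0,"z":0,"ax":0,"ay":0,"az":0,"grip":20}]'; python3 -c "
from h import *
e=read_state();print(e['force'],e['torque'],e['eef_pos'])"
```

```text
clock: 4.5
eef_pos: [463.2, -190.0, 64.1]
tool_rot: [-1.571, -0.003, 0.05]
force: [4.8, -1.3, -6.3]
width: 34.8
clock: 4.7
eef_pos: [463.2, -190.0, 64.1]
tool_rot: [-1.571, -0.003, 0.05]
force: [6.1, -1.1, -4.7]
width: 34.8
[ 6.12771915 -1.08839268 -4.70836258] [-0.20341268 -1.0546186   0.03436644] [ 463.19854958 -189.97209688   64.11023901]
```

```bash
python3 -m jog '[{"x":5.7,"y":-0.4,"z":0,"ax":0,"ay":0,"az":-0.14,"grip":20},{"x":11.3,"y":-1.6,"z":0,"ax":0,"ay":0,"az":-0.28,"grip":20},{"x":11.3,"y":-1.6,"z":0,"ax":0,"ay":0,"az":-0.28,"grip":20}]'; python3 -c "
from h import *
e=read_state();print(e['torque'],e['qpos'].round(2))
s=grab('scene');crop(s,310,150,110,90,7,'pics/f_s.png')"
```

```text
clock: 5.0
eef_pos: [470.2, -190.2, 65.0]
tool_rot: [-1.584, -0.183, 0.058]
force: [11.6, 18.6, 41.0]
width: 34.2
[ 3.89149567 -3.31833687 -0.13972242] [ 0.65  0.65 -0.39  2.2   0.85  0.23 -0.42]
```

View pics/f_s.png

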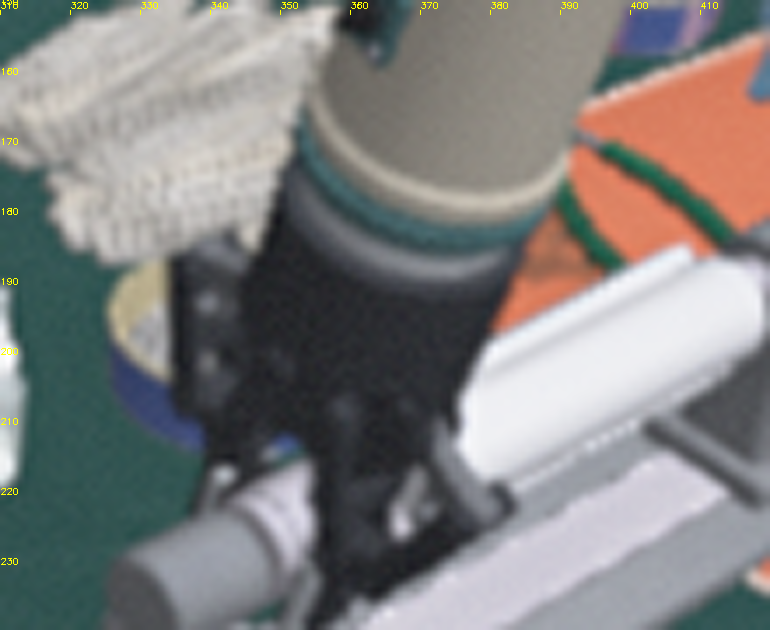

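```bash
python3 -m jog '[{"x":0,"y":0,"z":0,"ax":0,"ay":0,"az":0,"grip":50},{"x":0,"y":0,"z":0,"ax":0,"ay":0,"az":0,"grip":50}]'; python3 -c "
from h import *
e=read_state();print(e['torque'],e['qpos'].round(3))"; python3 to.py 463 -190 64.1 0.052 0.0
```

```text
clock: 5.25
eef_pos: [463.5, -193.3, 61.4]
tool_rot: [-1.585, -0.171, 0.056]
force: [8.1, 4.8, 6.2]
width: 50.1
[ 0.8176199  -1.54422457  0.22317693] [ 0.648  0.654 -0.385  2.201  0.848  0.235 -0.41 ]
[ 0.1 -2.8  3.3] [0.014 0.002 0.171]
```

```bash
cat > pv.py <<'E'
import sys
from to import *
C=np.array([463.2,-190,105]);L=41
def pv(t,C=C,L=L,yaw=0.055,st=None):
    p=C+Rt(yaw,t).apply([0,L,0]); return delta(*p,yaw,t,st=st)
if __name__=="__main__":
    st=read_state()
    for t in map(float,sys.argv[1:]): print(t,*pv(t,st=st))
E
python3 pv.py -0.15 0 .1 .2 .3 .4 .5 .55
```

```text
-0.15 [ 6.4 -2.   3.3] [0.014 0.    0.021]
0.0 [ 0.3 -2.6  3.3] [ 0.014 -0.001  0.171]
0.1 [-3.7 -3.5  3.3] [ 0.014 -0.001  0.271]
0.2 [-7.6 -4.8  3.3] [ 0.014 -0.002  0.371]
0.3 [-11.3  -6.5   3.2] [ 0.014 -0.003  0.471]
0.4 [-14.9  -8.5   3.2] [ 0.014 -0.003  0.571]
0.5 [-18.2 -10.9   3.2] [ 0.013 -0.004  0.671]
0.55 [-19.8 -12.2   3.2] [ 0.013 -0.004  0.721]
```

```bash
python3 -m jog '[{"x":6,"y":-2,"z":3.3,"ax":0.014,"ay":0,"az":0.02,"grip":60},{"x":0,"y":-2.6,"z":3.3,"ax":0.014,"ay":0,"az":0.17,"grip":60},{"x":-3.7,"y":-3.5,"z":3.3,"ax":0.014,"ay":0,"az":0.27,"grip":60}]'; python3 pv.py .1 0.2 0.3 0.4 .5 .55
```

```text
clock: 5.55
eef_pos: [451.1, -193.2, 62.7]
tool_rot: [-1.572, 0.118, 0.048]
force: [0.8, -0.8, -1.2]
width: 60.0
0.1 [ 7.9 -2.4  2.6] [ 0.    -0.007 -0.018]
0.2 [ 3.8 -2.6  2.6] [-0.    -0.007  0.082]
0.3 [-0.2 -3.1  2.6] [-0.    -0.007  0.182]
0.4 [-4.2 -4.1  2.5] [-0.001 -0.007  0.282]
0.5 [-8.1 -5.4  2.5] [-0.001 -0.007  0.382]
0.55 [-10.   -6.2   2.5] [-0.001 -0.007  0.432]
```

```bash
python3 -m jog '[{"x":4,"y":-2.6,"z":2.6,"ax":0,"ay":0,"az":0.08,"grip":60},{"x":4,"y":-2.6,"z":2.6,"ax":0,"ay":0,"az":0.08,"grip":60}]'; python3 pv.py 0.2 0.3 0.4 .5 .55
```

```text
clock: 5.75
eef_pos: [460.3, -188.6, 63.7]
tool_rot: [-1.571, 0.189, 0.05]
force: [0.2, 0.8, 0.2]
width: 59.9
0.2 [-5.5 -0.1 -1.6] [-0.001 -0.005  0.011]
0.3 [-9.6 -0.3 -1.6] [-0.001 -0.005  0.111]
0.4 [-13.6  -1.   -1.6] [-0.002 -0.005  0.211]
0.5 [-17.6  -2.   -1.6] [-0.002 -0.005  0.311]
0.55 [-19.5  -2.7  -1.6] [-0.002 -0.005  0.361]
```

```bash
python3 -m jog '[{"x":-9.6,"y":-0.3,"z":-1.6,"ax":0,"ay":-0.005,"az":0.11,"grip":60},{"x":-15.5,"y":-1.5,"z":-1.6,"ax":0,"ay":-0.005,"az":0.25,"grip":60},{"x":-19.5,"y":-2.7,"z":-1.6,"ax":0,"ay":-0.005,"az":0.36,"grip":60},{"x":-19.5,"y":-2.7,"z":-1.6,"ax":0,"ay":-0.005,"az":0.36,"grip":50},{"x":-19.5,"y":-2.7,"z":-1.6,"ax":0,"ay":-0.005,"az":0.36,"grip":40}]'; python3 pv.py 0.55; python3 -c "
from h import *
e=read_state();print(e['force'],e['qpos'].round(3))
s=grab('scene');cv2.imwrite('pics/g_s.png',s['color'][:,:,::-1])
s=grab('top');cv2.imwrite('pics/g_t.png',s['color'][:,:,::-1])"
```

```text
clock: 6.25
eef_pos: [438.7, -192.1, 69.4]
tool_rot: [-1.57, 0.548, 0.055]
force: [2.6, 0.2, -8.0]
width: 39.9
0.55 [ 2.3 -2.2  0.8] [-0.001 -0.     0.002]
[ 2.55173315  0.20023138 -7.99427618] [ 0.544  0.939 -0.538  1.625  0.515  1.298 -0.169]
```

View pics/g_s.png

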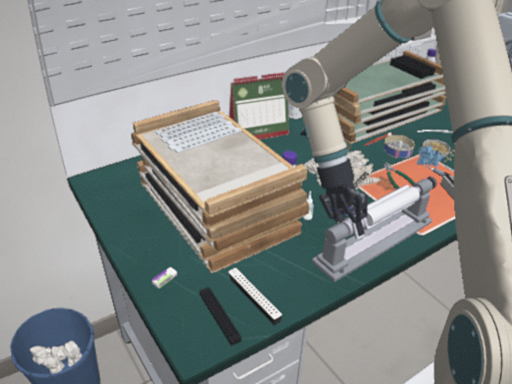

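View pics/g_t.png

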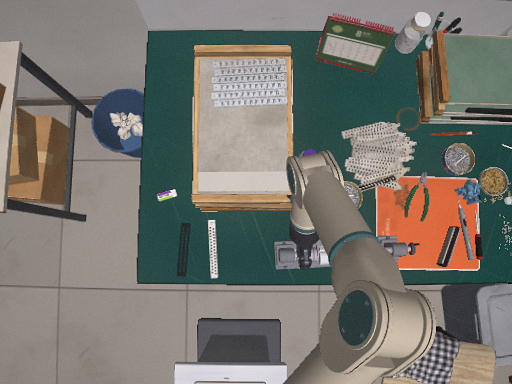

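```bash
python3 -m jog '[{"x":0,"y":0,"z":0,"ax":0,"ay":0,"az":0,"grip":20},{"x":0,"y":0,"z":0,"ax":0,"ay":0,"az":0,"grip":20},{"x":5.3,"y":-0.4,"z":0,"ax":0,"ay":0,"az":-0.13,"grip":20},{"x":10.5,"y":-1.4,"z":0,"ax":0,"ay":0,"az":-0.26,"grip":20},{"x":10.5,"y":-1.4,"z":0,"ax":0,"ay":0,"az":-0.26,"grip":20}]'; python3 -c "
from h import *
e=read_state();print(e['torque'],e['qpos'].round(3))"
```

```text
clock: 6.85
eef_pos: [451.7, -191.4, 65.0]
tool_rot: [-1.568, 0.274, 0.054]
force: [10.2, 2.7, -28.7]
width: 34.4
[ 0.50466146 -4.16967954 -0.06078119] [ 0.636  0.819 -0.579  1.83   0.579  0.963 -0.214]
```

```bash
python3 -m jog '[{"x":5.3,"y":0.6,"z":0,"ax":0,"ay":0,"az":-0.13,"grip":20},{"x":10.5,"y":-0.4,"z":0,"ax":0,"ay":0,"az":-0.26,"grip":20},{"x":14.4,"y":-1.6,"z":0,"ax":0,"ay":0,"az":-0.36,"grip":20},{"x":14.4,"y":-1.6,"z":0,"ax":0,"ay":0,"az":-0.36,"grip":20}]'; python3 -c "
from h import *
e=read_state();print(e['torque'],e['qpos'].round(3))
s=grab('scene');crop(s,310,150,110,90,7,'pics/i_s.png')"; python3 pv.py -0.07
```

```text
clock: 7.25
eef_pos: [466.5, -190.6, 63.6]
tool_rot: [-1.567, -0.083, 0.054]
force: [17.8, 0.6, -33.7]
width: 34.3
[ 0.06204561 -3.06124996 -0.01027197] [ 0.72   0.694 -0.537  2.11   0.764  0.443 -0.343]
-0.07 [-0.2 -0.6  0.8] [-0.003 -0.001  0.01 ]
```

View pics/i_s.png

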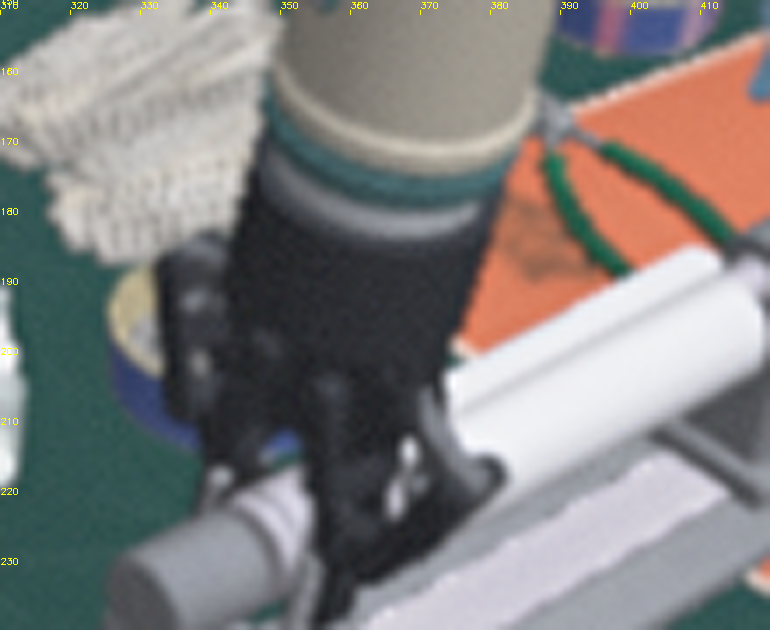

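```bash
python3 -m jog '[{"x":0,"y":0,"z":0,"ax":0,"ay":0,"az":0,"grip":55},{"x":0,"y":0,"z":0,"ax":0,"ay":0,"az":0,"grip":60},{"x":0,"y":0,"z":0,"ax":0,"ay":0,"az":0,"grip":60}]'; sed -i 's/L=41/L=43/' pv.py; python3 pv.py -.08 .06 .2 .34 .48 .55
```

```text
clock: 7.6
eef_pos: [461.8, -191.4, 64.0]
tool_rot: [-1.571, -0.069, 0.053]
force: [0.5, 0.9, 0.9]
width: 60.1
-0.08 [4.8 2.2 1.4] [ 0.    -0.002 -0.011]
0.06 [-1.3  1.9  1.3] [ 0.    -0.002  0.129]
0.2 [-7.2  0.7  1.3] [ 0.    -0.002  0.269]
0.34 [-12.8  -1.3   1.3] [ 0.    -0.002  0.409]
0.48 [-18.2  -4.1   1.3] [-0.    -0.002  0.549]
0.55 [-20.7  -5.7   1.3] [-0.    -0.002  0.619]
```

```bash
python3 -m jog '[{"x":-1.3,"y":1.9,"z":1.3,"ax":0,"ay":0,"az":0.13,"grip":60},{"x":-7.2,"y":0.7,"z":1.3,"ax":0,"ay":0,"az":0.27,"grip":60},{"x":-12.8,"y":-1.3,"z":1.3,"ax":0,"ay":0,"az":0.41,"grip":60},{"x":-18.2,"y":-4.1,"z":1.3,"ax":0,"ay":0,"az":0.55,"grip":60},{"x":-20.7,"y":-5.7,"z":1.3,"ax":0,"ay":0,"az":0.62,"grip":50}]';python3 -m jog '[{"x":0,"y":0,"z":0,"ax":0,"ay":0,"az":0,"grip":42},{"x":0,"y":0,"z":0,"ax":0,"ay":0,"az":0,"grip":40}]'; python3 pv.py .55
```

```text
clock: 8.1
eef_pos: [442.9, -190.2, 67.7]
tool_rot: [-1.569, 0.553, 0.055]
force: [1.1, 0.1, 0.0]
width: 50.5
clock: 8.3
eef_pos: [441.5, -190.7, 67.7]
tool_rot: [-1.57, 0.55, 0.054]
force: [-0.8, -0.2, 0.5]
width: 39.9
0.55 [-1.  -0.2 -0.5] [-0.001 -0.     0.   ]
```

```bash
python3 -m jog '[{"x":0,"y":0,"z":0,"ax":0,"ay":0,"az":0,"grip":20},{"x":0,"y":0,"z":0,"ax":0,"ay":0,"az":0,"grip":20}]';python3 -m jog '[{"x":5.6,"y":-0.4,"z":0,"ax":0,"ay":0,"az":-0.13,"grip":20},{"x":11,"y":-1.4,"z":0,"ax":0,"ay":0,"az":-0.26,"grip":20},{"x":16.3,"y":-3.2,"z":0,"ax":0,"ay":0,"az":-0.39,"grip":20},{"x":21.4,"y":-5.7,"z":0,"ax":0,"ay":0,"az":-0.52,"grip":20},{"x":24.3,"y":-7.5,"z":0,"ax":0,"ay":0,"az":-0.6,"grip":20}]';python3 -m jog '[{"x":0,"y":0,"z":0,"ax":0,"ay":0,"az":0,"grip":20}]';python3 -c "
from h import *
s=grab('scene');crop(s,310,150,110,90,7,'pics/j_s.png')"; python3 -m jog '[{"x":0,"y":0,"z":0,"ax":0,"ay":0,"az":0,"grip":60},{"x":0,"y":0,"z":0,"ax":0,"ay":0,"az":0,"grip":60},{"x":0,"y":0,"z":0,"ax":0,"ay":0,"az":0,"grip":60}]';python3 pv.py  -.05 .06 .2 .34 .48 .55
```

```text
clock: 8.5
eef_pos: [440.8, -190.9, 68.6]
tool_rot: [-1.57, 0.55, 0.054]
force: [-1.7, 1.4, 1.2]
width: 34.8
clock: 9.0
eef_pos: [465.4, -189.6, 62.5]
tool_rot: [-1.57, -0.055, 0.053]
force: [3.1, -3.6, -13.1]
width: 34.6
clock: 9.1
eef_pos: [465.5, -189.6, 62.4]
tool_rot: [-1.57, -0.054, 0.053]
force: [-1.0, 2.3, 0.9]
width: 34.7
clock: 9.45
eef_pos: [467.2, -189.6, 61.3]
tool_rot: [-1.57, -0.05, 0.054]
force: [-0.1, 0.6, -0.8]
width: 60.0
-0.05 [-1.8 -0.8 -0.2] [-0.001 -0.001  0.   ]
0.06 [-6.5 -1.1 -0.2] [-0.001 -0.001  0.11 ]
0.2 [-12.4  -2.1  -0.2] [-0.001 -0.001  0.25 ]
0.34 [-18.2  -4.   -0.2] [-0.001 -0.001  0.39 ]
0.48 [-23.5  -6.7  -0.2] [-0.001 -0.001  0.53 ]
0.55 [-26.1  -8.3  -0.3] [-0.001 -0.001  0.6  ]
```

View pics/j_s.png

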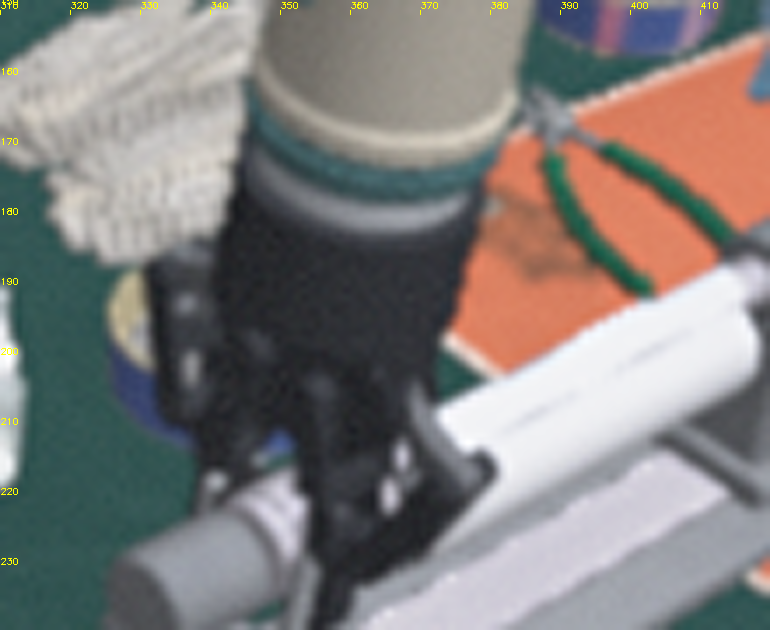

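```bash
python3 -m jog '[{"x":-7,"y":-1.2,"z":-0.2,"ax":0,"ay":0,"az":0.12,"grip":60},{"x":-12.4,"y":-2.1,"z":-0.2,"ax":0,"ay":0,"az":0.25,"grip":60},{"x":-18.2,"y":-4,"z":-0.2,"ax":0,"ay":0,"az":0.39,"grip":60},{"x":-23.5,"y":-6.7,"z":-0.2,"ax":0,"ay":0,"az":0.53,"grip":60},{"x":-26.1,"y":-8.3,"z":-0.2,"ax":0,"ay":0,"az":0.6,"grip":50}]';python3 -m jog '[{"x":0,"y":0,"z":0,"ax":0,"ay":0,"az":0,"grip":42},{"x":0,"y":0,"z":0,"ax":0,"ay":0,"az":0,"grip":20},{"x":0,"y":0,"z":0,"ax":0,"ay":0,"az":0,"grip":20},{"x":0,"y":0,"z":0,"ax":0,"ay":0,"az":0,"grip":20}]'; python3 pv.py .55
```

```text
clock: 9.95
eef_pos: [441.9, -190.0, 67.5]
tool_rot: [-1.568, 0.553, 0.055]
force: [-0.3, -0.2, -0.6]
width: 50.3
clock: 10.35
eef_pos: [440.3, -190.1, 67.8]
tool_rot: [-1.568, 0.548, 0.055]
force: [1.4, 3.4, -9.2]
width: 34.4
0.55 [ 0.1 -0.6 -1.1] [-0.003  0.     0.002]
```

```bash
python3 -m jog '[{"x":5.6,"y":-0.4,"z":0,"ax":0,"ay":0,"az":-0.13,"grip":20},{"x":11,"y":-1.4,"z":0,"ax":0,"ay":0,"az":-0.26,"grip":20},{"x":16.3,"y":-3.2,"z":0,"ax":0,"ay":0,"az":-0.39,"grip":20},{"x":21.4,"y":-5.7,"z":0,"ax":0,"ay":0,"az":-0.52,"grip":20},{"x":24.3,"y":-7.5,"z":0,"ax":0,"ay":0,"az":-0.6,"grip":20}]';python3 -m jog '[{"x":0,"y":0,"z":0,"ax":0,"ay":0,"az":0,"grip":20}]';python3 -c "
from h import *
s=grab('scene');crop(s,310,150,110,90,7,'pics/k_s.png')"; python3 -m jog '[{"x":0,"y":0,"z":0,"ax":0,"ay":0,"az":0,"grip":60},{"x":0,"y":0,"z":0,"ax":0,"ay":0,"az":0,"grip":60},{"x":0,"y":0,"z":0,"ax":0,"ay":0,"az":0,"grip":60}]';python3 pv.py  -.05 .06 .2 .34 .48 .55
```

```text
clock: 10.85
eef_pos: [465.5, -188.7, 61.8]
tool_rot: [-1.567, -0.058, 0.055]
force: [13.9, -1.5, -37.9]
width: 34.7
clock: 10.95
eef_pos: [465.5, -188.7, 61.7]
tool_rot: [-1.567, -0.057, 0.055]
force: [9.5, 4.7, -24.8]
width: 34.2
clock: 11.3
eef_pos: [464.4, -190.6, 62.6]
tool_rot: [-1.572, -0.05, 0.053]
force: [0.5, -0.9, 0.1]
width: 59.6
-0.05 [1.  0.6 0.6] [ 0.001 -0.002 -0.   ]
0.06 [-3.8  0.3  0.6] [ 0.001 -0.002  0.11 ]
0.2 [-9.7 -0.7  0.6] [ 0.001 -0.002  0.25 ]
0.34 [-15.4  -2.6   0.6] [ 0.    -0.002  0.39 ]
0.48 [-20.8  -5.3   0.6] [ 0.    -0.002  0.53 ]
0.55 [-23.3  -6.9   0.6] [ 0.    -0.002  0.6  ]
```

View pics/k_s.png

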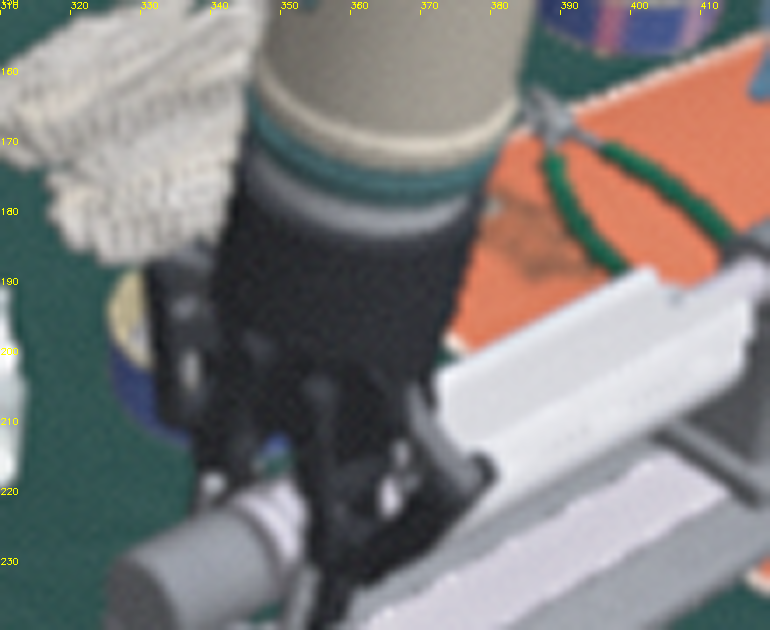

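Run:
```python
from arb import *
d=grab("top"); s=grab("scene")
p=np.load("fix.npy")
draw(s,p,.5,340,170,90,75,8,"pics/l_s.png"); crop(d,300,225,110,55,7,"pics/l_t.png")
crop(s,340,170,90,75,8,"pics/l_s0.png")
```

```text
scene cam [-95.4458259  431.54160231 800.02852778] top cam [ 479.06427364  -68.55486552 1266.06061165]
```

View pics/l_s.png

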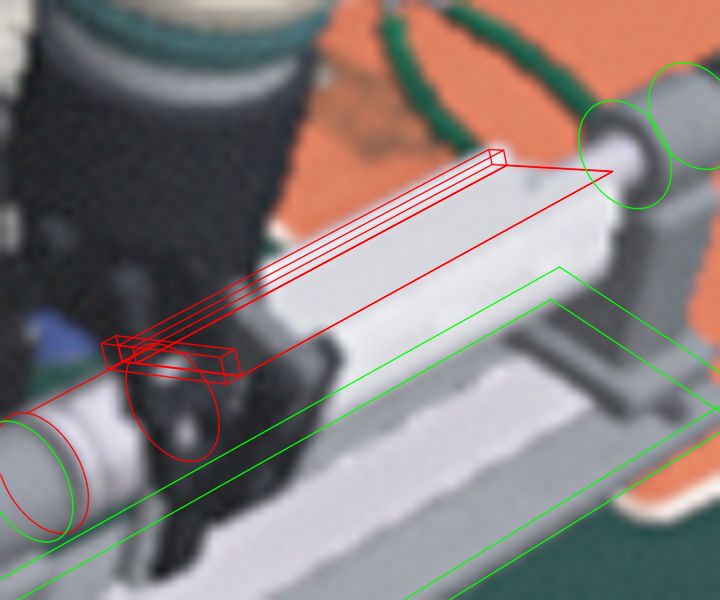

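View pics/l_t.png

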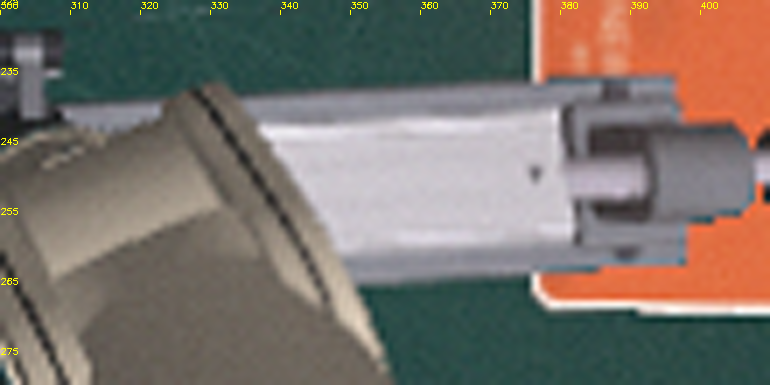

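View pics/l_s0.png

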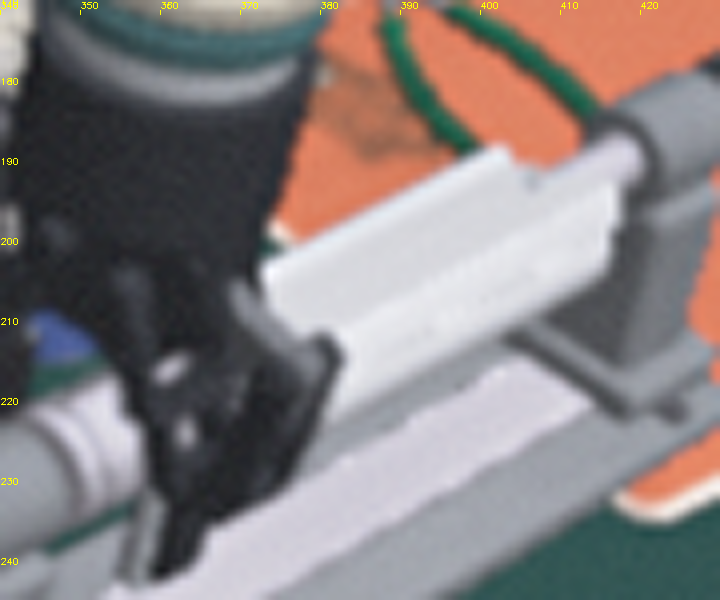

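```bash
python3 -m jog '[{"x":-5,"y":0.2,"z":0.6,"ax":0,"ay":0,"az":0.13,"grip":60},{"x":-9.7,"y":-0.7,"z":0.6,"ax":0,"ay":0,"az":0.25,"grip":60},{"x":-15.4,"y":-2.6,"z":0.6,"ax":0,"ay":0,"az":0.39,"grip":60},{"x":-20.8,"y":-5.3,"z":0.6,"ax":0,"ay":0,"az":0.53,"grip":60},{"x":-20.8,"y":-5.3,"z":0.6,"ax":0,"ay":0,"az":0.53,"grip":50}]';python3 -m jog '[{"x":0,"y":0,"z":0,"ax":0,"ay":0,"az":0,"grip":42},{"x":0,"y":0,"z":0,"ax":0,"ay":0,"az":0,"grip":20},{"x":0,"y":0,"z":0,"ax":0,"ay":0,"az":0,"grip":20},{"x":0,"y":0,"z":0,"ax":0,"ay":0,"az":0,"grip":20}]'; python3 pv.py .48
python3 -m jog '[{"x":5.6,"y":-0.4,"z":0,"ax":0,"ay":0,"az":-0.13,"grip":20},{"x":11,"y":-1.4,"z":0,"ax":0,"ay":0,"az":-0.26,"grip":20},{"x":16.3,"y":-3.2,"z":0,"ax":0,"ay":0,"az":-0.39,"grip":20},{"x":19.9,"y":-4.9,"z":0,"ax":0,"ay":0,"az":-0.48,"grip":20},{"x":19.9,"y":-4.9,"z":0,"ax":0,"ay":0,"az":-0.48,"grip":20}]'
```

```text
clock: 11.9
eef_pos: [446.2, -188.8, 64.4]
tool_rot: [-1.568, 0.481, 0.056]
force: [-0.3, 0.9, -0.2]
width: 50.1
clock: 12.3
eef_pos: [443.1, -190.4, 66.6]
tool_rot: [-1.57, 0.479, 0.054]
force: [-0.5, 1.4, -4.2]
width: 35.0
0.48 [ 0.1 -0.4 -0.7] [-0.002 -0.001  0.001]
clock: 12.8
eef_pos: [463.3, -189.2, 61.8]
tool_rot: [-1.569, -0.005, 0.054]
force: [4.7, 2.5, -11.9]
width: 34.2
```

```bash
python3 -m jog '[{"x":0,"y":0,"z":0,"ax":0,"ay":0,"az":0,"grip":60},{"x":0,"y":0,"z":0,"ax":0,"ay":0,"az":0,"grip":60},{"x":0,"y":-50,"z":0,"ax":0,"ay":0,"az":0,"grip":60},{"x":0,"y":-100,"z":0,"ax":0,"ay":0,"az":0,"grip":60},{"x":0,"y":-140,"z":0,"ax":0,"ay":0,"az":0,"grip":60}]';python3 -m jog '[{"x":0,"y":0,"z":50,"ax":0,"ay":0,"az":0,"grip":60},{"x":0,"y":0,"z":100,"ax":0,"ay":0,"az":0,"grip":60},{"x":0,"y":0,"z":150,"ax":0,"ay":0,"az":0,"grip":60},{"x":0,"y":0,"z":200,"ax":0,"ay":0,"az":0,"grip":60},{"x":0,"y":0,"z":200,"ax":0,"ay":0,"az":0,"grip":60}]'
python3 - <<'E'
from arb import *
d=grab("top"); s=grab("scene")
cv2.imwrite("pics/m0.png",s["color"][:,:,::-1])
crop(s,335,170,90,75,8,"pics/m_s.png"); crop(d,270,225,140,55,5,"pics/m_t.png")
E
```

```text
clock: 13.3
eef_pos: [463.9, -189.1, 204.0]
tool_rot: [-1.57, -0.001, 0.054]
force: [1.1, -1.3, 0.7]
width: 60.5
clock: 13.8
eef_pos: [452.8, 18.4, 203.1]
tool_rot: [-1.567, -0.003, 0.066]
force: [0.1, -0.4, -0.4]
width: 60.2
scene cam [-95.4458259  431.54160231 800.02852778] top cam [ 479.06427364  -68.55486552 1266.06061165]
```

View pics/m0.png

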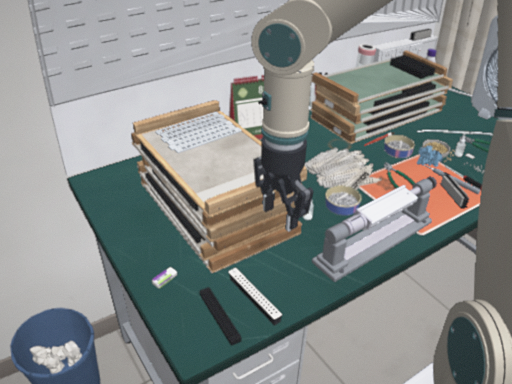

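View pics/m_s.png

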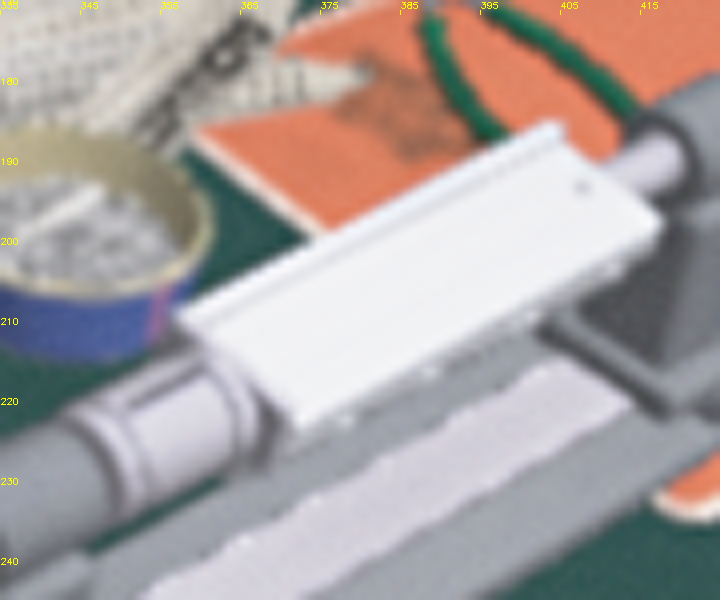

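View pics/m_t.png

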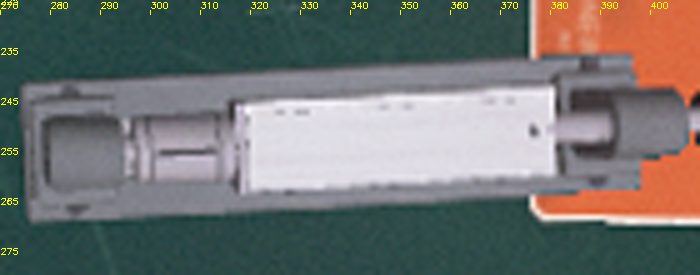

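Run:
```python
from arb import *
p0=np.load("fix.npy")
# end edge slope, near/far bed corners
pts={"A(-24,-83)":(418.0,197.3),"B(24,-83,5)":(404.8,185.0),"C(-24,89,8?)":(372,224),"D":(357.5,209)}
for th in np.arange(-.15,.16,.05):
    q=proj(s,W(p0,bedp(th,[(-24,-83,0),(24,-83,5),(-24,89,8),(24,89,8),(-24,83,0)])))
    print(round(th,2),(q[0]-q[1]).round(1),(q[2]-q[3]).round(1),(q[0]-q[4]).round(1),q.round(1).tolist())
for th in(-.06,0,.06): draw(s,p0,th,335,170,90,75,8,f"pics/n{th}.png")
draw(d,p0,0,270,225,140,55,5,"pics/nt.png")
crop(d,295,245,30,20,25,"pics/nc.png",5)
```

```text
scene cam [-95.4458259  431.54160231 800.02852778] top cam [ 479.06427364  -68.55486552 1266.06061165]
-0.15 [13.7 13.3] [14.8 13.5] [ 46.2 -26. ] [[417.3, 197.1], [403.5, 183.8], [370.2, 221.7], [355.4, 208.3], [371.1, 223.1]]
-0.1 [14.1 12.7] [15.  12.7] [ 46.2 -26. ] [[417.3, 196.7], [403.2, 184.0], [370.1, 221.1], [355.1, 208.5], [371.1, 222.7]]
-0.05 [14.4 12. ] [15.2 11.9] [ 46.2 -26. ] [[417.3, 196.2], [402.9, 184.3], [370.0, 220.5], [354.7, 208.6], [371.1, 222.2]]
0.0 [14.7 11.2] [15.4 11.1] [ 46.2 -25.9] [[417.3, 195.7], [402.6, 184.5], [369.8, 219.9], [354.4, 208.9], [371.0, 221.7]]
0.05 [14.9 10.5] [15.5 10.2] [ 46.3 -25.9] [[417.3, 195.3], [402.3, 184.8], [369.6, 219.3], [354.1, 209.1], [371.0, 221.2]]
0.1 [15.2  9.7] [15.6  9.4] [ 46.3 -25.9] [[417.2, 194.8], [402.0, 185.1], [369.4, 218.7], [353.8, 209.4], [370.9, 220.7]]
0.15 [15.3  8.9] [15.6  8.5] [ 46.3 -25.8] [[417.1, 194.3], [401.8, 185.4], [369.2, 218.1], [353.5, 209.7], [370.8, 220.1]]
```

View pics/n0.png

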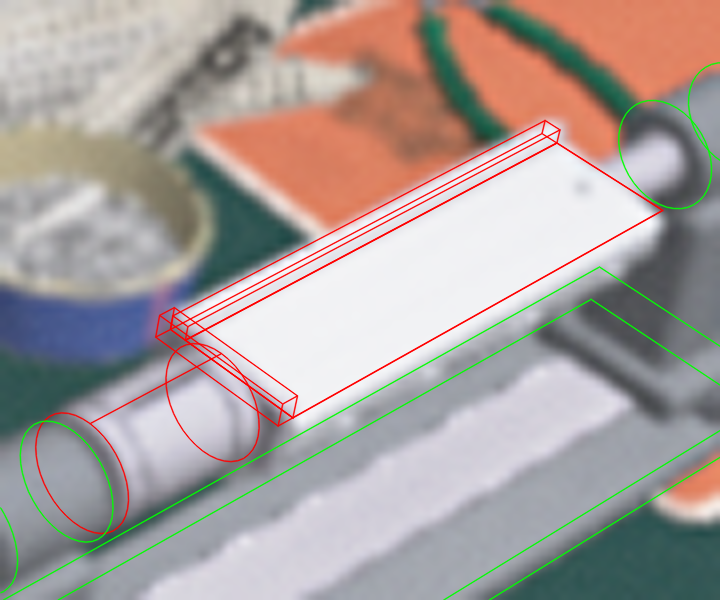

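View pics/nc.png

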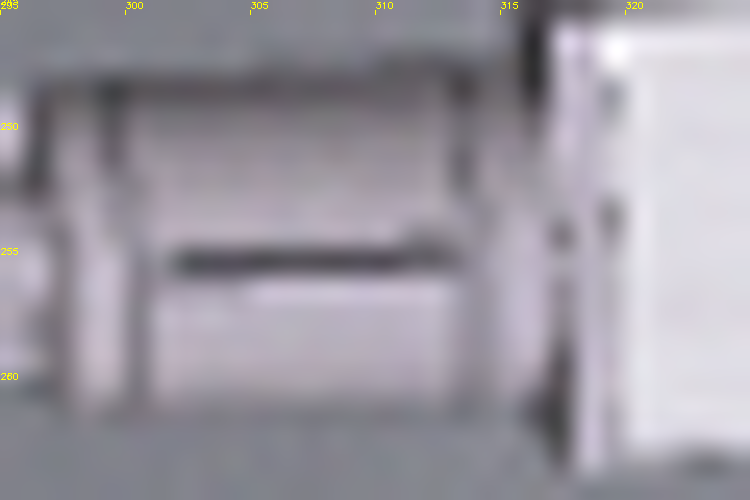

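View pics/nt.png

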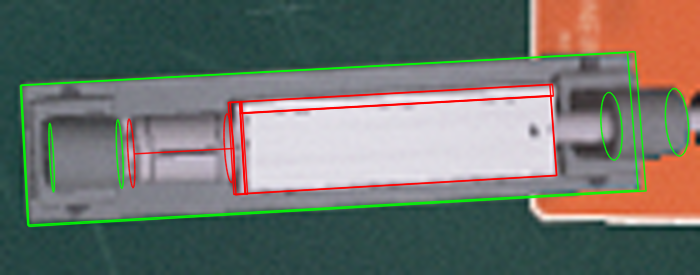

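Run:
```python
from arb import *
crop(s,340,205,40,30,20,"pics/o1.png",5); crop(s,395,178,35,28,22,"pics/o2.png",5)
```

```text
scene cam [-95.4458259  431.54160231 800.02852778] top cam [ 479.06427364  -68.55486552 1266.06061165]
```

View pics/o1.png

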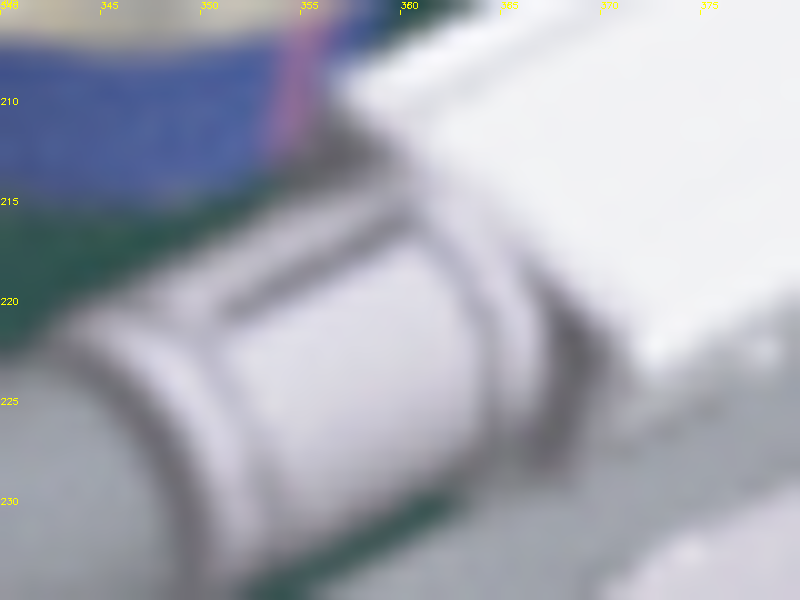

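View pics/o2.png

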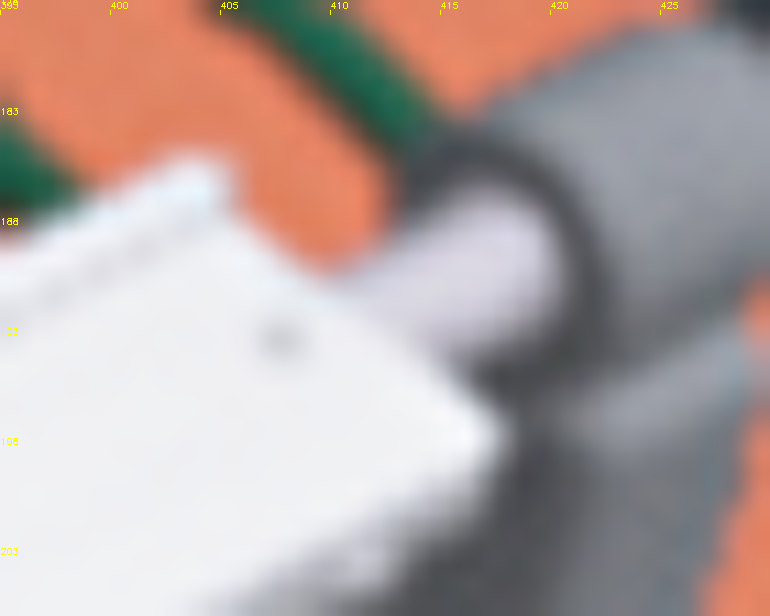

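Run:
```python
from arb import *
p0=np.load("fix.npy")
for th in np.arange(-.2,.11,.05):
    q=proj(s,W(p0,bedp(th,[(-24,-83,0),(18,-83,0)]))); v=q[0]-q[1]; print(round(th,2),v.round(2),np.degrees(np.arctan2(v[1],v[0])).round(1))
print(np.degrees(np.arctan2(9.7,11.8)))
```

```text
scene cam [-95.4458259  431.54160231 800.02852778] top cam [ 479.06427364  -68.55486552 1266.06061165]
-0.2 [12.28 11.  ] 41.8
-0.15 [12.57 10.39] 39.6
-0.1 [12.82  9.76] 37.3
-0.05 [13.05  9.1 ] 34.9
-0.0 [13.23  8.42] 32.5
0.05 [13.39  7.72] 30.0
0.1 [13.51  7.  ] 27.4
39.421363744606616
```

```bash
python3 -m jog '[{"x":0,"y":0,"z":-50,"ax":0,"ay":0,"az":0,"grip":60},{"x":0,"y":0,"z":-100,"ax":0,"ay":0,"az":0,"grip":60},{"x":0,"y":0,"z":-150,"ax":0,"ay":0,"az":0,"grip":60},{"x":0,"y":0,"z":-200,"ax":0,"ay":0,"az":0,"grip":60},{"x":0,"y":0,"z":-200,"ax":0,"ay":0,"az":0,"grip":60}]';python3 pv.py 0
```

```text
clock: 14.4
eef_pos: [461.6, -200.0, 200.3]
tool_rot: [-1.574, 0.003, 0.038]
force: [-0.8, -0.2, 0.1]
width: 60.3
0.0 [  2.4 138.2  10.4] [ 0.003 -0.017 -0.003]
```

```bash
python3 -m jog '[{"x":0,"y":40,"z":0,"ax":0,"ay":0,"az":0,"grip":60},{"x":0,"y":40,"z":0,"ax":0,"ay":0,"az":0,"grip":60}]';python3 pv.py 0
```

```text
clock: 14.6
eef_pos: [459.5, -190.9, 158.2]
tool_rot: [-1.568, 0.008, 0.05]
force: [-1.1, 0.7, 0.1]
width: 59.9
0.0 [ 4.5 96.2  0.4] [-0.003 -0.005 -0.008]
```

```bash
python3 -m jog '[{"x":1,"y":45,"z":0,"ax":0,"ay":0,"az":0,"grip":60},{"x":1,"y":90,"z":0,"ax":0,"ay":0,"az":0,"grip":60},{"x":1,"y":96,"z":0,"ax":0,"ay":0,"az":0,"grip":50},{"x":1,"y":96,"z":0,"ax":0,"ay":0,"az":0,"grip":45}]';python3 pv.py 0
```

```text
clock: 15.0
eef_pos: [464.3, -189.1, 65.7]
tool_rot: [-1.57, 0.002, 0.054]
force: [0.6, 0.3, 0.3]
width: 44.9
0.0 [-1.2  3.7 -0.9] [-0.001 -0.001 -0.002]
```

```bash
python3 -m jog '[{"x":-1,"y":3,"z":0,"ax":0,"ay":0,"az":0,"grip":20},{"x":-1,"y":3,"z":0,"ax":0,"ay":0,"az":0,"grip":20},{"x":-1,"y":3,"z":0,"ax":0,"ay":0,"az":0,"grip":20},{"x":-1,"y":3,"z":0,"ax":0,"ay":0,"az":0,"grip":20}]';python3 -m jog '[{"x":-3.8,"y":0,"z":0,"ax":0,"ay":0,"az":0.09,"grip":20},{"x":-3.8,"y":0,"z":0,"ax":0,"ay":0,"az":0.09,"grip":20},{"x":-3.8,"y":0,"z":0,"ax":0,"ay":0,"az":0.09,"grip":20}]'
```

```text
clock: 15.4
eef_pos: [463.2, -189.6, 65.3]
tool_rot: [-1.572, 0.0, 0.053]
force: [-4.8, 1.9, 7.7]
width: 34.5
clock: 15.7
eef_pos: [459.6, -189.7, 65.4]
tool_rot: [-1.572, 0.09, 0.053]
force: [-4.8, 0.4, 11.7]
width: 34.4
```

```bash
python3 -m jog '[{"x":0,"y":0,"z":0,"ax":0,"ay":0,"az":0,"grip":60},{"x":0,"y":0,"z":0,"ax":0,"ay":0,"az":0,"grip":60},{"x":0,"y":-50,"z":0,"ax":0,"ay":0,"az":0,"grip":60},{"x":0,"y":-100,"z":0,"ax":0,"ay":0,"az":0,"grip":60},{"x":0,"y":-140,"z":0,"ax":0,"ay":0,"az":0,"grip":60}]';python3 -m jog '[{"x":0,"y":0,"z":50,"ax":0,"ay":0,"az":-0.09,"grip":60},{"x":0,"y":0,"z":100,"ax":0,"ay":0,"az":-0.09,"grip":60},{"x":0,"y":0,"z":150,"ax":0,"ay":0,"az":-0.09,"grip":60},{"x":0,"y":0,"z":200,"ax":0,"ay":0,"az":-0.09,"grip":60},{"x":0,"y":0,"z":200,"ax":0,"ay":0,"az":-0.09,"grip":60}]'
python3 - <<'E'
from arb import *
d=grab("top"); s=grab("scene")
crop(s,335,170,90,75,8,"pics/q_s.png"); crop(d,295,245,30,20,25,"pics/qc.png",5); crop(s,340,205,40,30,20,"pics/q1.png",5)
print(read_state()["qpos"].round(2))
print([atz(d,u,30).round(1).tolist() for u in((208,220),(215.5,220),(211,278.3),(218,278))])
E
```

```text
clock: 16.2
eef_pos: [473.9, -188.5, 205.2]
tool_rot: [-1.57, 0.086, 0.054]
force: [1.0, -0.1, -0.5]
width: 60.0
clock: 16.7
eef_pos: [462.2, 19.4, 204.1]
tool_rot: [-1.566, -0.005, 0.066]
force: [-0.2, -1.4, 1.1]
width: 59.8
scene cam [-95.4458259  431.54160231 800.02852778] top cam [ 479.06427364  -68.55486552 1266.06061165]
[ 0.48  0.48 -0.8   2.02  0.46  0.83 -0.53]
[[556.7, 65.2, 30.0], [556.9, 43.9, 30.0], [393.6, 53.8, 30.0], [394.7, 34.3, 30.0]]
```

View pics/q_s.png

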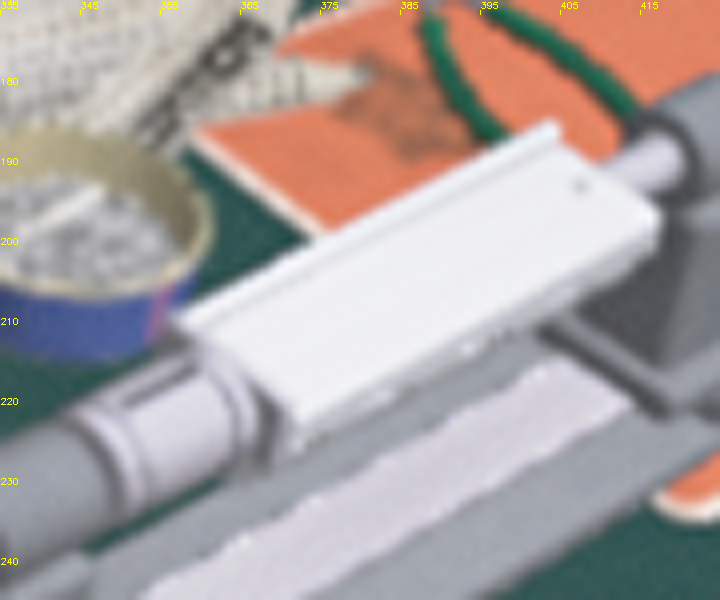

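View pics/qc.png

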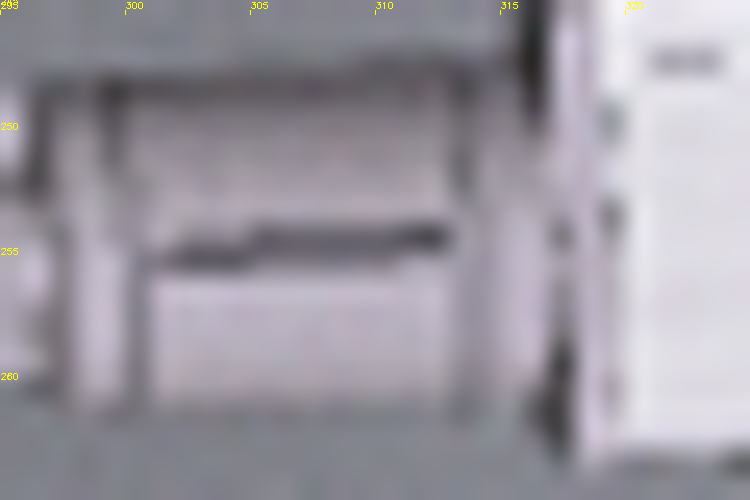

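View pics/q1.png

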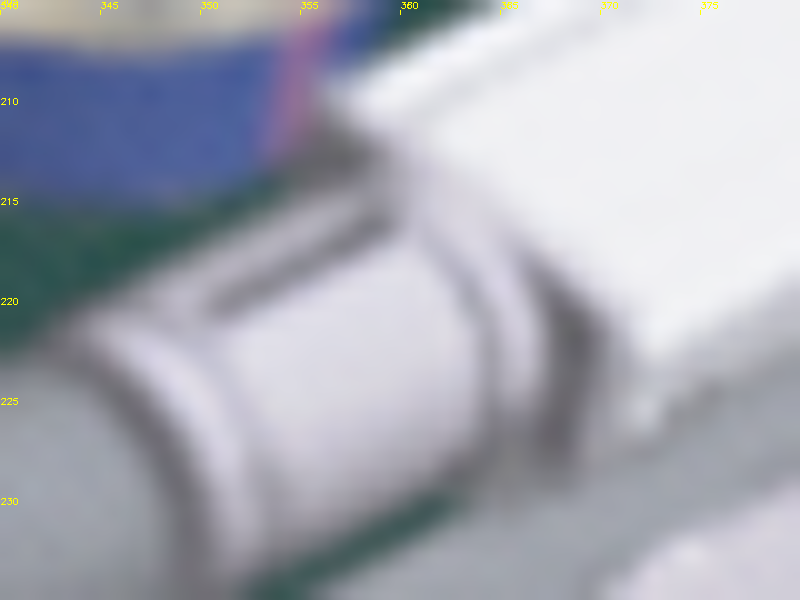

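```bash
python3 -m jog '[{"x":0,"y":0,"z":0,"ax":0,"ay":0,"az":0,"grip":45}]'; python3 to.py 473 135 150 1.514
```

```text
clock: 16.9
eef_pos: [462.1, 9.6, 202.3]
tool_rot: [-1.571, -0.001, 0.052]
force: [0.4, -0.7, 0.5]
width: 46.8
[ 17.4  52.3 124.6] [ 0.    -1.462  0.   ]
```

```bash
python3 -m jog '[{"x":3.5,"y":5,"z":25,"ax":0,"ay":-0.145,"az":0,"grip":45},{"x":7,"y":5,"z":50,"ax":0,"ay":-0.29,"az":0,"grip":45},{"x":10,"y":5,"z":75,"ax":0,"ay":-0.435,"az":0,"grip":45},{"x":14,"y":5,"z":100,"ax":0,"ay":-0.58,"az":0,"grip":45},{"x":17.4,"y":5,"z":124.6,"ax":0,"ay":-0.73,"az":0,"grip":45}]'; python3 -m jog '[{"x":0,"y":0,"z":0,"ax":0,"ay":-0.145,"az":0,"grip":45},{"x":0,"y":0,"z":0,"ax":0,"ay":-0.29,"az":0,"grip":45},{"x":0,"y":0,"z":0,"ax":0,"ay":-0.435,"az":0,"grip":45},{"x":0,"y":0,"z":0,"ax":0,"ay":-0.58,"az":0,"grip":45},{"x":0,"y":0,"z":0,"ax":0,"ay":-0.73,"az":0,"grip":45}]';python3 -m jog '[{"x":0,"y":0,"z":0,"ax":0,"ay":0,"az":0,"grip":45}]'; python3 to.py 473 135 60 1.514;python3 - <<'E'
from h import *
print(read_state()["qpos"].round(2))
E
```

```text
clock: 17.4
eef_pos: [473.3, 135.0, 197.0]
tool_rot: [-1.571, -0.0, 0.785]
force: [0.5, 0.1, 0.5]
width: 45.2
clock: 17.9
eef_pos: [473.2, 134.0, 196.8]
tool_rot: [-1.57, -0.0, 1.515]
force: [-0.1, 0.5, -0.6]
width: 45.4
clock: 18.0
eef_pos: [473.0, 134.2, 196.6]
tool_rot: [-1.57, -0.001, 1.51]
force: [0.4, 0.0, -0.5]
width: 45.2
[ 6.000e-01  1.366e+02 -1.000e-01] [-0.001 -0.004  0.001]
[ 0.4   0.68 -1.16  1.95  0.74  1.02  0.41]
```

```bash
python3 -m jog '[{"x":0,"y":45,"z":0,"ax":0,"ay":0,"az":0,"grip":45},{"x":0,"y":90,"z":0,"ax":0,"ay":0,"az":0,"grip":45},{"x":0,"y":136,"z":0,"ax":0,"ay":0,"az":0,"grip":45},{"x":0,"y":136,"z":0,"ax":0,"ay":0,"az":0,"grip":45}]'
python3 - <<'E'
from h import *
e=read_state();print(e["qpos"].round(2),e["eef_pos"])
d=grab("top"); s=grab("scene")
crop(s,150,220,150,130,5,"pics/r_s.png"); crop(d,150,190,90,100,6,"pics/r_t.png")
for w in(22,): 
  for dz in (-11,9): print(dz,proj(s,[e["eef_pos"]+(a,b,dz) for a in(-11,11) for b in(-23,23)]).round(1).tolist())
E
```

```text
clock: 18.4
eef_pos: [469.4, 132.9, 56.8]
tool_rot: [-1.562, 0.004, 1.509]
force: [-1.1, -0.8, -0.5]
width: 44.9
[ 0.25  0.85 -0.94  2.07  1.02  0.79  0.18] [469.40662653 132.89886761  56.78772804]
-11 [[234.4, 301.0], [214.5, 310.4], [228.9, 294.0], [209.1, 303.1]]
9 [[234.3, 294.4], [214.1, 303.9], [228.7, 287.4], [208.6, 296.6]]
```

View pics/r_s.png

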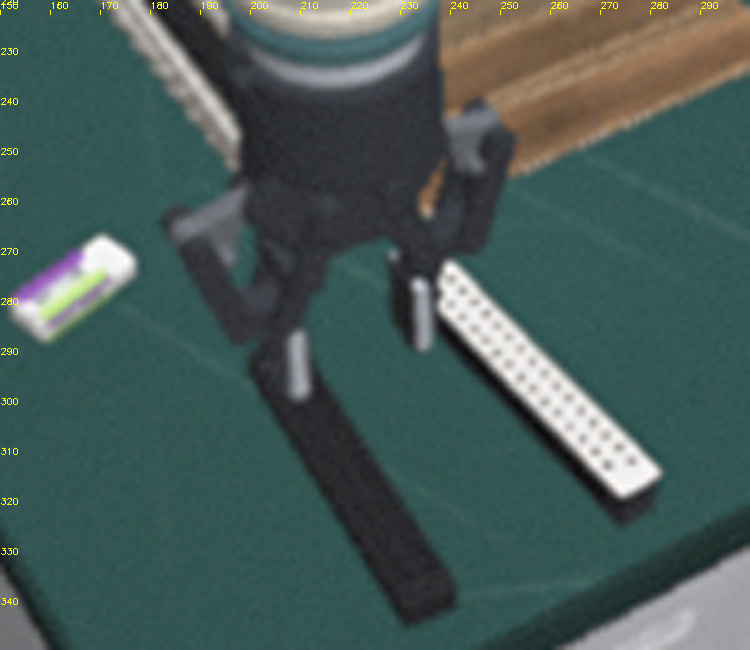

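View pics/r_t.png

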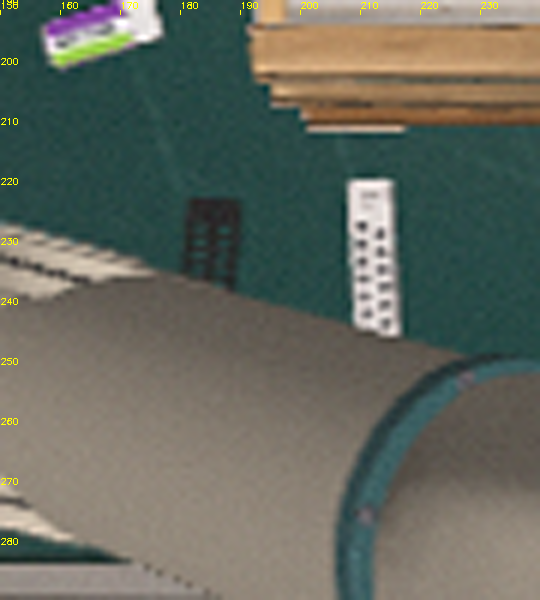

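```bash
python3 -m jog '[{"x":0,"y":20,"z":0,"ax":0,"ay":0,"az":0,"grip":45},{"x":0,"y":45,"z":0,"ax":0,"ay":0,"az":0,"grip":45},{"x":0,"y":45,"z":0,"ax":0,"ay":0,"az":0,"grip":45},{"x":0,"y":45,"z":0,"ax":0,"ay":0,"az":0,"grip":45}]'
python3 - <<'E'
from h import *
e=read_state();print(e["qpos"].round(2),e["eef_pos"])
s=grab("scene")
crop(s,170,260,100,85,8,"pics/t_s.png")
for dz in (-11,9): print(dz,proj(s,[e["eef_pos"]+(a,b,dz) for a in(-11,11) for b in(-23,23)]).round(1).tolist())
E
```

```text
clock: 18.9
eef_pos: [473.7, 137.0, 18.2]
tool_rot: [-1.573, -0.002, 1.513]
force: [-0.4, 0.8, 0.5]
width: 45.1
[ 0.21  0.91 -0.87  2.08  1.13  0.73  0.09] [473.71713083 136.97752016  18.16671606]
-11 [[231.9, 312.6], [212.5, 321.9], [226.5, 305.6], [207.3, 314.7]]
9 [[231.7, 306.4], [212.1, 315.7], [226.3, 299.4], [206.8, 308.5]]
```

View pics/t_s.png

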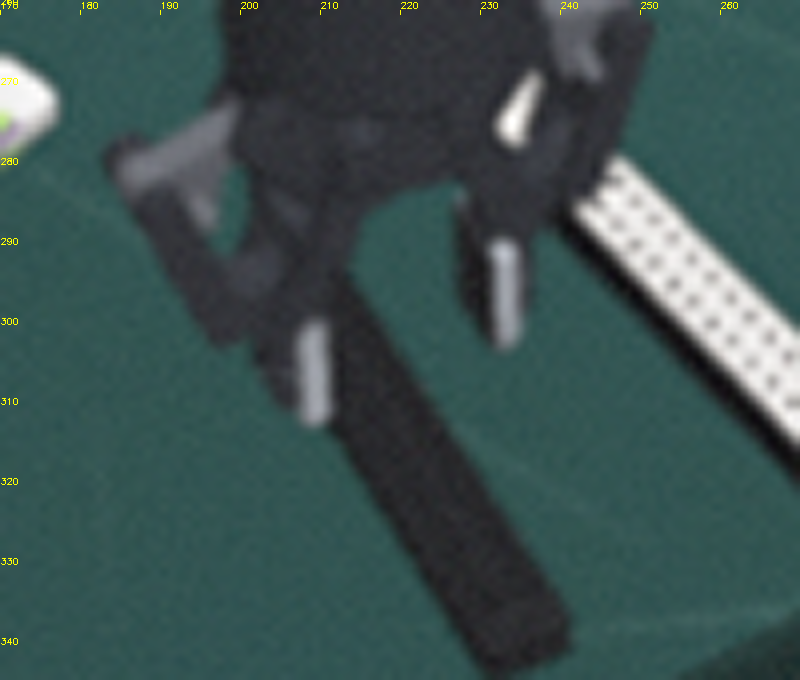

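```bash
python3 -m jog '[{"x":5,"y":8,"z":0,"ax":0,"ay":0,"az":0,"grip":45},{"x":5,"y":15,"z":0,"ax":0,"ay":0,"az":0,"grip":45},{"x":5,"y":15,"z":0,"ax":0,"ay":0,"az":0,"grip":45}]'
python3 - <<'E'
from h import *
e=read_state();print(e["qpos"].round(2),e["eef_pos"])
s=grab("scene")
crop(s,190,280,60,60,10,"pics/u_s.png")
E
```

```text
clock: 19.25
eef_pos: [472.4, 141.4, 0.7]
tool_rot: [-1.57, -0.0, 1.514]
force: [-0.2, -0.2, -0.6]
width: 45.0
[ 0.18  0.94 -0.84  2.08  1.17  0.71  0.05] [472.42389173 141.41063519   0.65130543]
```

View pics/u_s.png

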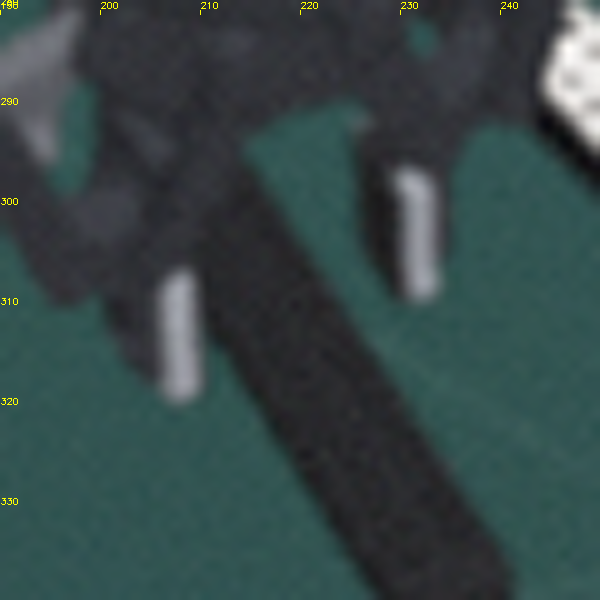

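Run:
```python
from h import *
s=load("scene")
for x in (461,472):
  for y in (164,118,159,113): print(x,y,[proj(s,(x,y,z))[0].round(1).tolist() for z in(0,10,20,30)])
```

```text
461 164 [[211.3, 325.5], [211.1, 322.5], [210.9, 319.4], [210.7, 316.3]]
461 118 [[230.7, 316.1], [230.6, 313.1], [230.5, 310.0], [230.5, 306.8]]
461 159 [[213.5, 324.5], [213.3, 321.4], [213.1, 318.3], [212.8, 315.2]]
461 113 [[232.8, 315.1], [232.7, 312.1], [232.6, 309.0], [232.6, 305.8]]
472 164 [[208.7, 321.8], [208.5, 318.8], [208.2, 315.7], [208.0, 312.6]]
472 118 [[228.0, 312.6], [227.9, 309.5], [227.8, 306.4], [227.7, 303.3]]
472 159 [[210.9, 320.8], [210.6, 317.8], [210.4, 314.7], [210.2, 311.6]]
472 113 [[230.1, 311.6], [230.0, 308.6], [229.9, 305.5], [229.8, 302.3]]
```

```bash
python3 -m jog '[{"x":0,"y":5,"z":0,"ax":0,"ay":0,"az":0,"grip":45},{"x":0,"y":5,"z":0,"ax":0,"ay":0,"az":0,"grip":30},{"x":0,"y":5,"z":0,"ax":0,"ay":0,"az":0,"grip":30},{"x":0,"y":5,"z":0,"ax":0,"ay":0,"az":0,"grip":30}]'
python3 - <<'E'
from h import *
e=read_state();print(e["qpos"].round(2),e["eef_pos"])
s=grab("scene")
crop(s,190,280,60,60,10,"pics/v_s.png")
E
```

```text
clock: 19.7
eef_pos: [472.7, 141.5, -3.9]
tool_rot: [-1.571, -0.001, 1.514]
force: [0.5, -0.2, 0.5]
width: 30.4
[ 0.18  0.94 -0.83  2.08  1.18  0.7   0.04] [472.70133101 141.48696889  -3.85194852]
```

View pics/v_s.png

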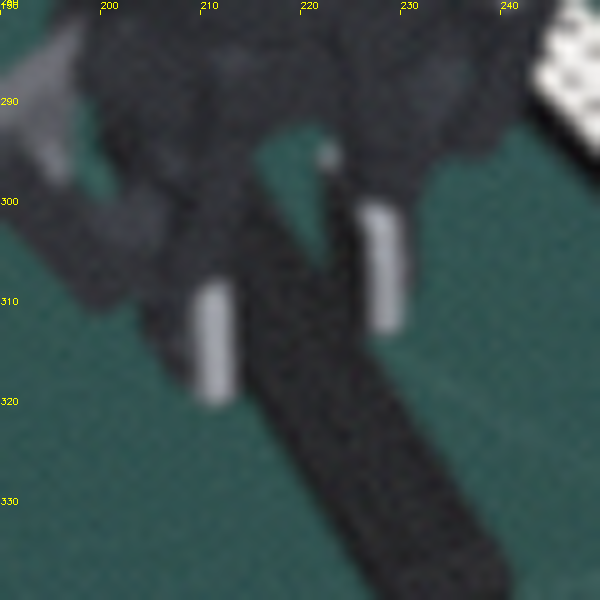

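```bash
python3 -m jog '[{"x":0,"y":0,"z":0,"ax":0,"ay":0,"az":0,"grip":12},{"x":0,"y":0,"z":0,"ax":0,"ay":0,"az":0,"grip":12},{"x":0,"y":0,"z":0,"ax":0,"ay":0,"az":0,"grip":12}]'
python3 - <<'E'
from h import *
s=grab("scene")
crop(s,190,280,60,60,10,"pics/x_s.png")
E
```

```text
clock: 20.05
eef_pos: [473.0, 141.2, -3.4]
tool_rot: [-1.572, -0.0, 1.514]
force: [-1.7, -2.2, 5.6]
width: 12.1
```

View pics/x_s.png

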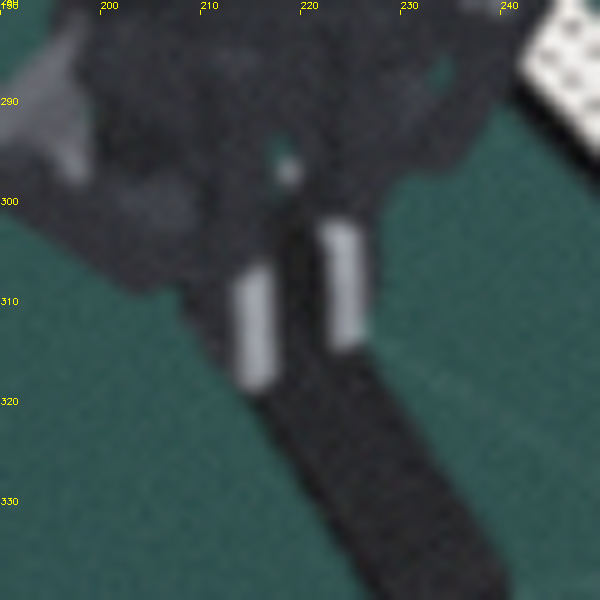

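```bash
python3 -m jog '[{"x":0,"y":-4,"z":0,"ax":0,"ay":0,"az":0,"grip":44},{"x":0,"y":-4,"z":0,"ax":0,"ay":0,"az":0,"grip":44},{"x":0,"y":-4,"z":0,"ax":0,"ay":0,"az":0,"grip":44},{"x":0,"y":9.5,"z":0,"ax":0,"ay":0,"az":0,"grip":40},{"x":0,"y":9.5,"z":0,"ax":0,"ay":0,"az":0,"grip":30}]'; python3 -m jog '[{"x":0,"y":0,"z":0,"ax":0,"ay":0,"az":0,"grip":15},{"x":0,"y":0,"z":0,"ax":0,"ay":0,"az":0,"grip":15},{"x":0,"y":0,"z":0,"ax":0,"ay":0,"az":0,"grip":15}]';python3 - <<'E'
from h import *
s=grab("scene")
crop(s,190,280,60,60,10,"pics/y_s.png")
E
```

```text
clock: 20.6
eef_pos: [472.0, 140.9, -14.4]
tool_rot: [-1.569, 0.0, 1.514]
force: [-1.1, 0.4, 0.3]
width: 29.9
clock: 20.9
eef_pos: [472.9, 141.6, -13.1]
tool_rot: [-1.571, -0.001, 1.514]
force: [0.3, 0.8, -0.2]
width: 22.8
```

View pics/y_s.png

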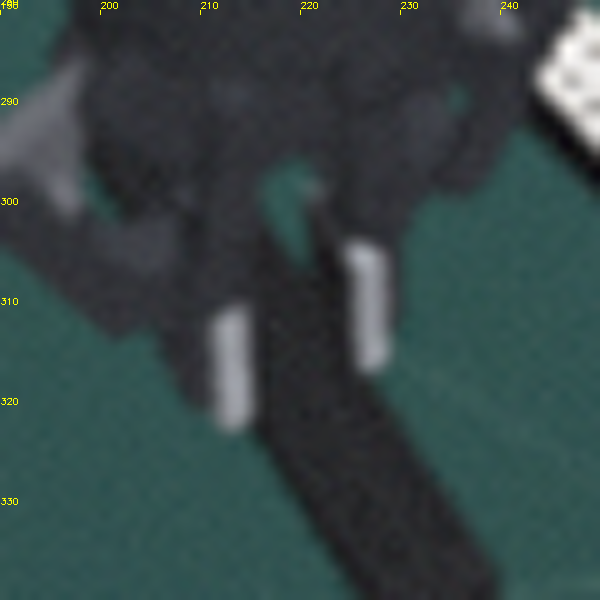

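```bash
python3 -m jog '[{"x":0,"y":-15,"z":0,"ax":0,"ay":0,"az":0,"grip":15},{"x":0,"y":-50,"z":0,"ax":0,"ay":0,"az":0,"grip":15},{"x":0,"y":-95,"z":0,"ax":0,"ay":0,"az":0,"grip":15},{"x":0,"y":-140,"z":0,"ax":0,"ay":0,"az":0,"grip":15},{"x":0,"y":-180,"z":0,"ax":0,"ay":0,"az":0,"grip":15}]';python3 - <<'E'
from h import *
s=grab("scene");d=grab("top")
crop(s,150,150,160,120,5,"pics/z_s.png");cv2.imwrite("pics/z_t.png",d["color"][:,:,::-1])
E
```

```text
clock: 21.45
eef_pos: [472.5, 141.6, 168.8]
tool_rot: [-1.571, -0.001, 1.514]
force: [0.6, -0.9, -0.6]
width: 22.2
```

View pics/z_s.png

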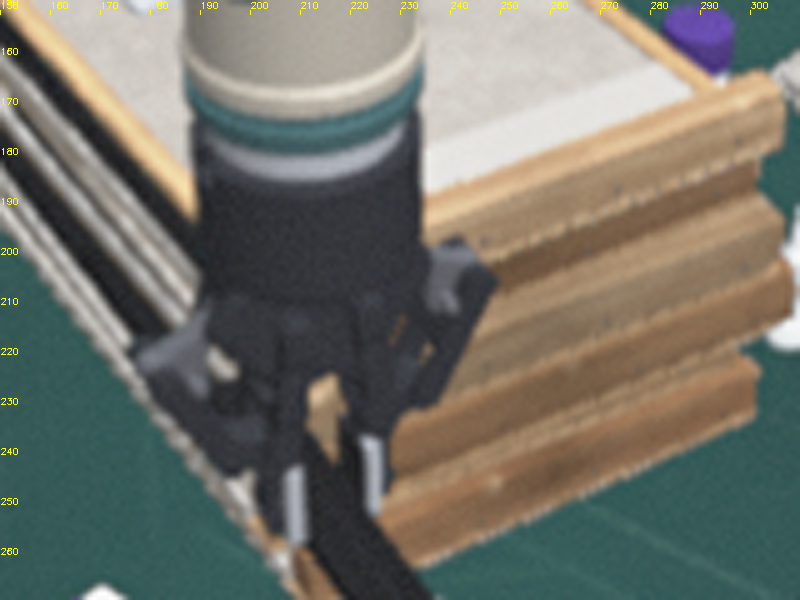

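View pics/z_t.png

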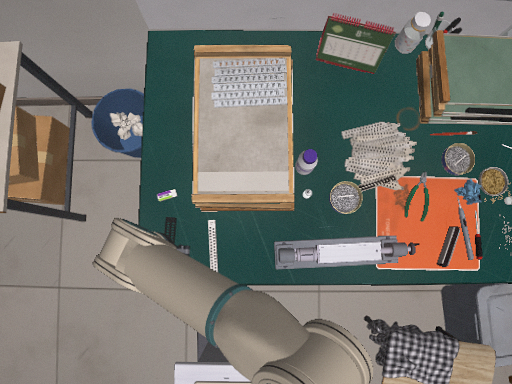

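```bash
python3 -m jog '[{"x":-40,"y":-5,"z":0,"ax":0,"ay":0.14,"az":0,"grip":15},{"x":-80,"y":-10,"z":0,"ax":0,"ay":0.28,"az":0,"grip":15},{"x":-125,"y":-15,"z":0,"ax":0,"ay":0.42,"az":0,"grip":15},{"x":-170,"y":-20,"z":0,"ax":0,"ay":0.56,"az":0,"grip":15},{"x":-215,"y":-20,"z":0,"ax":0,"ay":0.7,"az":0,"grip":15}]';python3 -m jog '[{"x":0,"y":0,"z":0,"ax":0,"ay":0.06,"az":0,"grip":15}]';python3 to.py 468 -314 190 .055
```

```text
clock: 22.05
eef_pos: [460.1, -75.2, 186.6]
tool_rot: [-1.571, -0.001, 0.808]
force: [0.5, 0.1, -0.9]
width: 22.5
clock: 22.15
eef_pos: [458.6, -81.1, 185.2]
tool_rot: [-1.571, 0.005, 0.739]
force: [0.1, 1.1, -1.2]
width: 22.5
[-149.9   -4.  -178.5] [ 0.002  0.684 -0.005]
```

```bash
python3 -m jog '[{"x":-30,"y":-4,"z":-36,"ax":0,"ay":0.137,"az":0,"grip":15},{"x":-60,"y":-4,"z":-72,"ax":0,"ay":0.274,"az":0,"grip":15},{"x":-90,"y":-4,"z":-107,"ax":0,"ay":0.41,"az":0,"grip":15},{"x":-120,"y":-4,"z":-142,"ax":0,"ay":0.55,"az":0,"grip":15},{"x":-150,"y":-4,"z":-178,"ax":0,"ay":0.684,"az":0,"grip":15}]';python3 -m jog '[{"x":0,"y":0,"z":0,"ax":0,"ay":0,"az":0,"grip":15},{"x":0,"y":0,"z":0,"ax":0,"ay":0,"az":0,"grip":15}]';python3 to.py 471 -314 125 .055
python3 - <<'E'
from h import *
print(read_state()["qpos"].round(2))
s=grab("scene");d=grab("top")
crop(s,310,110,140,120,5,"pics/A_s.png");crop(d,260,200,160,90,5,"pics/A_t.png")
E
```

```text
clock: 22.65
eef_pos: [472.1, -307.6, 189.8]
tool_rot: [-1.57, 0.001, 0.064]
force: [1.1, 0.4, -0.4]
width: 22.8
clock: 22.85
eef_pos: [472.0, -306.4, 189.4]
tool_rot: [-1.569, 0.001, 0.068]
force: [-0.6, 0.6, -0.4]
width: 22.5
[-1.5 64.4 -7.6] [-0.002  0.013 -0.001]
[ 1.01  0.64 -0.78  1.78  0.54  0.95  0.08]
```

View pics/A_s.png

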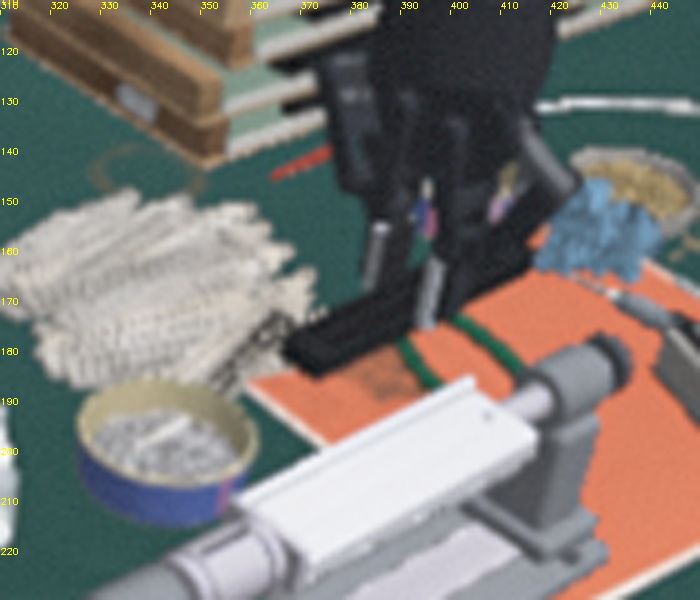

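View pics/A_t.png

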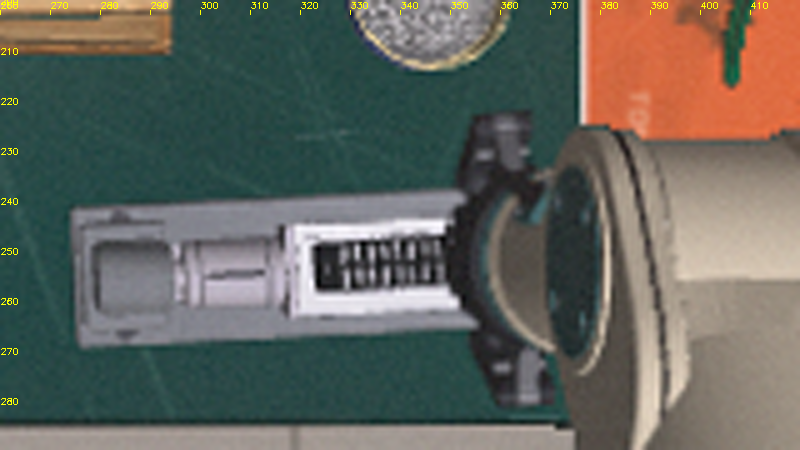

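Run:
```python
from arb import *
d=load("top"); p=np.load("fix.npy")
print("comb end top corners",[atz(d,u,216).round(1).tolist() for u in((322.3,248.8),(322.8,258.7))])
print("stop inner/corner model",W(p,bedp(0,[(18,83,0),(-24,83,0)])).round(1))
print("bed visible inner +y edge",[atz(d,u,113).round(1).tolist() for u in((319.3,246),(319.5,263.5))])
print("lip/bed edges at u=330..",[atz(d,u,113).round(1).tolist() for u in((330,245),(330,262.8),(370,243),(370,260.5))])
crop(d,300,235,60,35,13,"pics/B_t.png",5)
```

```text
scene cam [-95.4458259  431.54160231 800.02852778] top cam [ 479.06427364  -68.55486552 1266.06061165]
comb end top corners [[478.0, -229.6, 216.0], [454.5, -230.6, 216.0]]
stop inner/corner model [[ 482.4 -232.6  113. ]
 [ 440.5 -235.   113. ]]
bed visible inner +y edge [[485.2, -237.5, 113.0], [439.5, -237.7, 113.0]]
lip/bed edges at u=330.. [[488.0, -265.8, 113.0], [441.4, -265.4, 113.0], [493.4, -372.6, 113.0], [447.4, -371.9, 113.0]]
```

View pics/B_t.png

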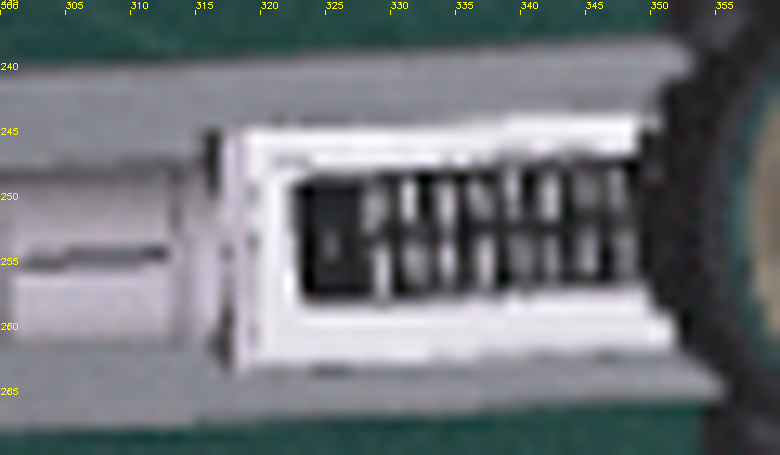

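```bash
python3 to.py 472 -322 125 .055; python3 -m jog '[{"x":-1,"y":0,"z":-15.6,"ax":0,"ay":0.013,"az":0,"grip":15},{"x":-1,"y":0,"z":-15.6,"ax":0,"ay":0.013,"az":0,"grip":15},{"x":-1,"y":30,"z":-15.6,"ax":0,"ay":0.013,"az":0,"grip":15},{"x":-1,"y":64,"z":-15.6,"ax":0,"ay":0.013,"az":0,"grip":15},{"x":-1,"y":64,"z":-15.6,"ax":0,"ay":0.013,"az":0,"grip":15}]';python3 to.py 472 -322 102 .055
python3 - <<'E'
from h import *
s=grab("scene");d=grab("top")
crop(s,340,140,100,90,7,"pics/C_s.png");crop(d,300,235,60,35,13,"pics/C_t.png",5)
E
```

```text
[ -2.   64.9 -18. ] [-0.002  0.018 -0.001]
clock: 23.45
eef_pos: [469.7, -320.2, 122.7]
tool_rot: [-1.566, 0.007, 0.057]
force: [-0.8, 0.1, -1.0]
width: 22.6
[ 2.3 20.7 -2. ] [-0.005  0.002 -0.007]
```

View pics/C_s.png

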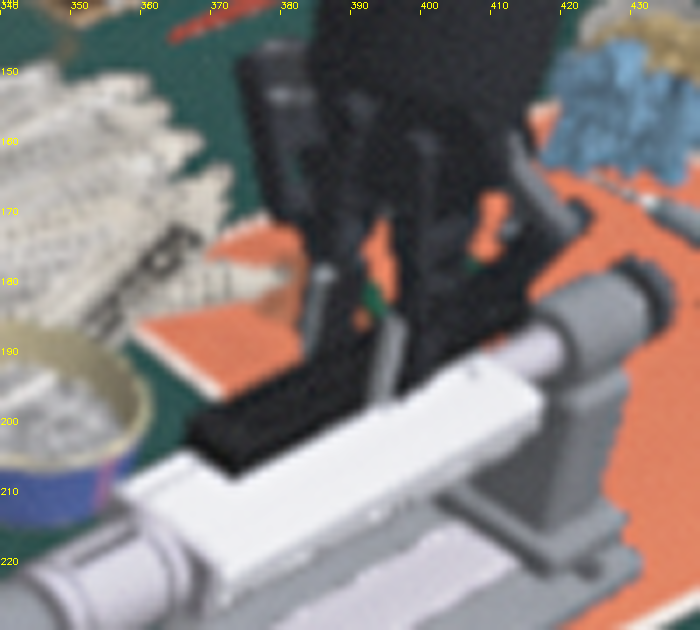

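View pics/C_t.png

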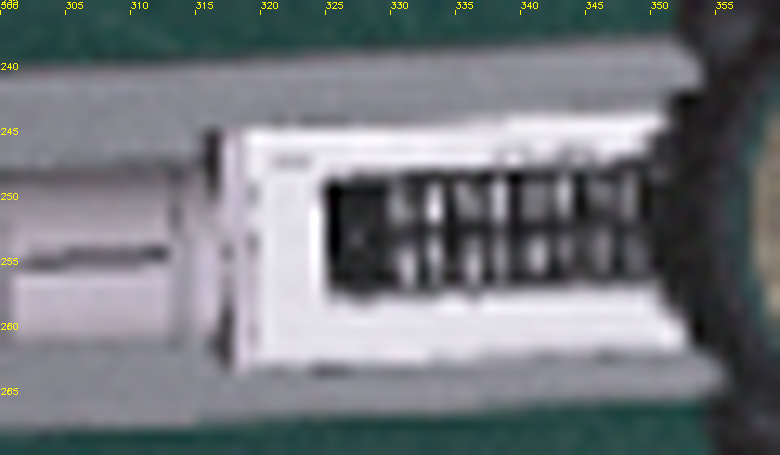

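```bash
python3 -m jog '[{"x":0,"y":12,"z":0,"ax":0,"ay":0,"az":0,"grip":15},{"x":0,"y":20,"z":0,"ax":0,"ay":0,"az":0,"grip":15},{"x":0,"y":20,"z":0,"ax":0,"ay":0,"az":0,"grip":15},{"x":0,"y":20,"z":0,"ax":0,"ay":0,"az":0,"grip":15}]';python3 to.py 472 -322 100 .055
```

```text
clock: 23.95
eef_pos: [473.1, -321.4, 106.4]
tool_rot: [-1.57, -0.0, 0.057]
force: [0.1, 0.1, -0.4]
width: 22.8
[-1.1  6.4 -0.5] [-0.001  0.002  0.   ]
```

```bash
python3 -m jog '[{"x":-1.5,"y":3,"z":0,"ax":0,"ay":0,"az":0,"grip":15},{"x":-1.5,"y":5,"z":0,"ax":0,"ay":0,"az":0,"grip":15},{"x":-1.5,"y":5,"z":0,"ax":0,"ay":0,"az":0,"grip":15}]'; python3 -m jog '[{"x":0,"y":1,"z":0,"ax":0,"ay":0,"az":0,"grip":15},{"x":0,"y":1,"z":0,"ax":0,"ay":0,"az":0,"grip":15}]'
python3 - <<'E'
from h import *
s=grab("scene");crop(s,340,170,90,60,8,"pics/D_s.png")
E
```

```text
clock: 24.25
eef_pos: [471.5, -321.6, 101.6]
tool_rot: [-1.57, 0.0, 0.057]
force: [-0.5, 0.1, 2.8]
width: 22.6
clock: 24.45
eef_pos: [471.7, -321.6, 101.2]
tool_rot: [-1.571, -0.0, 0.057]
force: [-1.7, 0.8, 7.1]
width: 22.7
```

View pics/D_s.png

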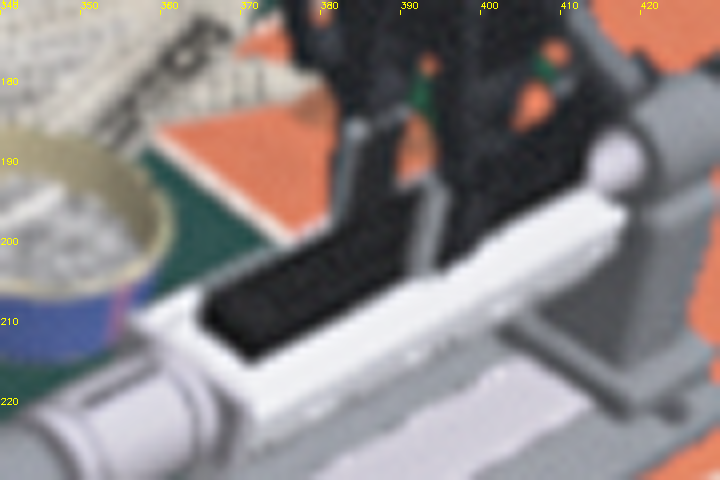

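```bash
python3 -m jog '[{"x":0,"y":-0.8,"z":3,"ax":0,"ay":0,"az":0,"grip":15},{"x":0,"y":-0.8,"z":6,"ax":0,"ay":0,"az":0,"grip":15},{"x":0,"y":-0.8,"z":6,"ax":0,"ay":0,"az":0,"grip":15}]'; python3 -m jog '[{"x":0,"y":0,"z":1,"ax":0,"ay":0,"az":0,"grip":15},{"x":0,"y":0,"z":1,"ax":0,"ay":0,"az":0,"grip":15}]';python3 -m jog '[{"x":0,"y":0,"z":1,"ax":0,"ay":0,"az":0,"grip":15},{"x":0,"y":0,"z":1,"ax":0,"ay":0,"az":0,"grip":15}]'
```

```text
clock: 24.8
eef_pos: [471.4, -315.3, 101.3]
tool_rot: [-1.57, -0.001, 0.057]
force: [-0.6, -1.6, 3.7]
width: 22.6
clock: 25.0
eef_pos: [471.4, -315.0, 101.3]
tool_rot: [-1.571, -0.001, 0.056]
force: [0.3, -2.0, 3.0]
width: 22.6
clock: 25.2
eef_pos: [471.3, -314.0, 101.3]
tool_rot: [-1.571, -0.001, 0.056]
force: [0.3, -3.3, 4.4]
width: 22.1
```

```bash
for i in 1 2; do python3 -m jog '[{"x":0,"y":-0.2,"z":1.5,"ax":0,"ay":0,"az":0,"grip":15},{"x":0,"y":-0.2,"z":1.5,"ax":0,"ay":0,"az":0,"grip":15}]'; done
python3 - <<'E'
from h import *
s=grab("scene");d=grab("top");crop(s,340,190,60,45,13,"pics/E_s.png");crop(d,300,235,60,35,13,"pics/E_t.png",5)
E
```

```text
clock: 25.4
eef_pos: [471.0, -311.7, 101.3]
tool_rot: [-1.57, -0.0, 0.057]
force: [-0.4, -2.6, 2.6]
width: 22.5
clock: 25.6
eef_pos: [470.7, -309.8, 101.3]
tool_rot: [-1.569, 0.0, 0.057]
force: [0.3, -0.5, 1.7]
width: 22.6
```

View pics/E_s.png

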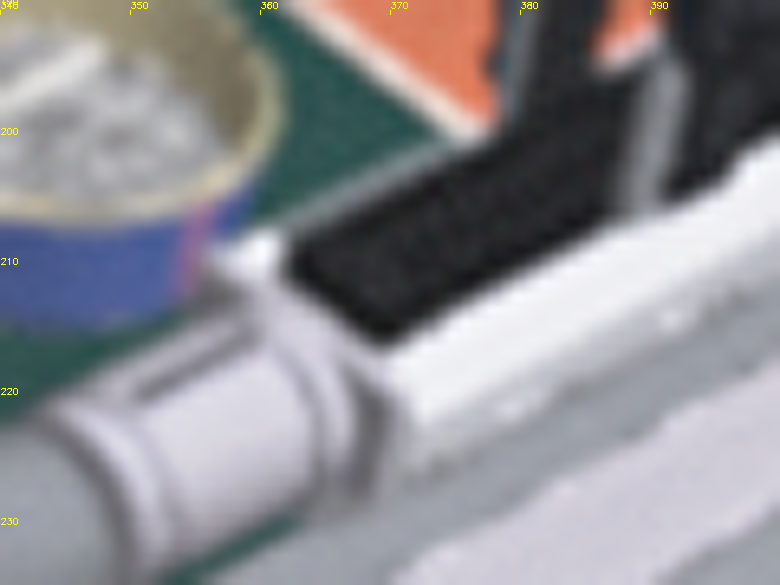

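View pics/E_t.png

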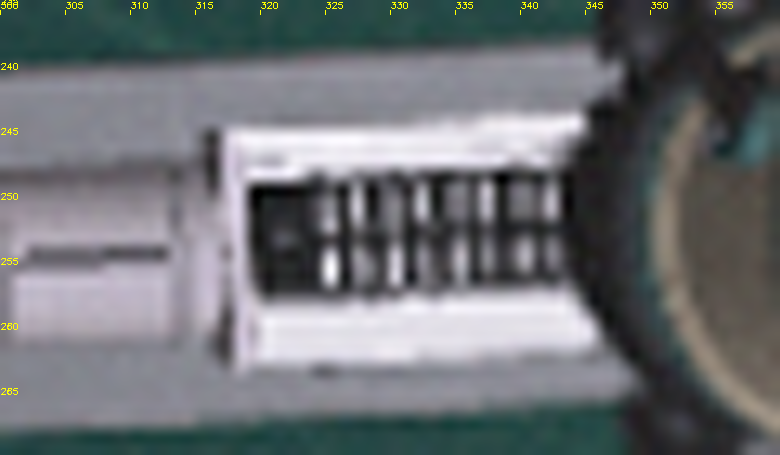

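```bash
for i in 1 2 3; do python3 -m jog '[{"x":0,"y":0,"z":0.8,"ax":0,"ay":0,"az":0,"grip":15},{"x":0,"y":0,"z":0.8,"ax":0,"ay":0,"az":0,"grip":15}]'|grep -E "eef|force"; done
```

```text
eef_pos: [470.6, -309.5, 101.3]
force: [0.1, -1.1, 0.8]
eef_pos: [470.6, -309.1, 101.3]
force: [-0.4, -1.7, 0.8]
eef_pos: [470.5, -309.1, 101.4]
force: [-0.2, -5.1, -0.6]
```

```bash
for i in 1 ; do python3 -m jog '[{"x":0,"y":0,"z":0.8,"ax":0,"ay":0,"az":0,"grip":15},{"x":0,"y":0,"z":0.8,"ax":0,"ay":0,"az":0,"grip":15}]'|grep -E "eef|force"; done;for i in 1 2 3; do python3 -m jog '[{"x":1,"y":0,"z":0,"ax":0,"ay":0,"az":0,"grip":15},{"x":1,"y":0,"z":0,"ax":0,"ay":0,"az":0,"grip":15}]'|grep -E "eef|force"; done
```

```text
eef_pos: [470.5, -309.0, 101.5]
force: [0.5, -6.5, -0.5]
eef_pos: [470.7, -309.0, 101.4]
force: [-1.3, -6.2, 1.8]
eef_pos: [470.7, -309.1, 101.3]
force: [-2.5, -6.0, 3.5]
eef_pos: [470.7, -309.0, 101.3]
force: [-4.8, -6.4, 4.7]
```

```bash
python3 -m jog '[{"x":0,"y":0,"z":0,"ax":0,"ay":0,"az":0,"grip":32},{"x":0,"y":0,"z":0,"ax":0,"ay":0,"az":0,"grip":32}]';  python3 - <<'E'
from h import *
s=grab("scene");d=grab("top");crop(s,340,180,80,45,10,"pics/F_s.png");crop(d,300,235,60,35,13,"pics/F_t.png",5)
E
```

```text
clock: 27.3
eef_pos: [473.7, -305.6, 101.3]
tool_rot: [-1.568, 0.0, 0.057]
force: [0.8, -0.1, -0.2]
width: 31.8
```

View pics/F_s.png

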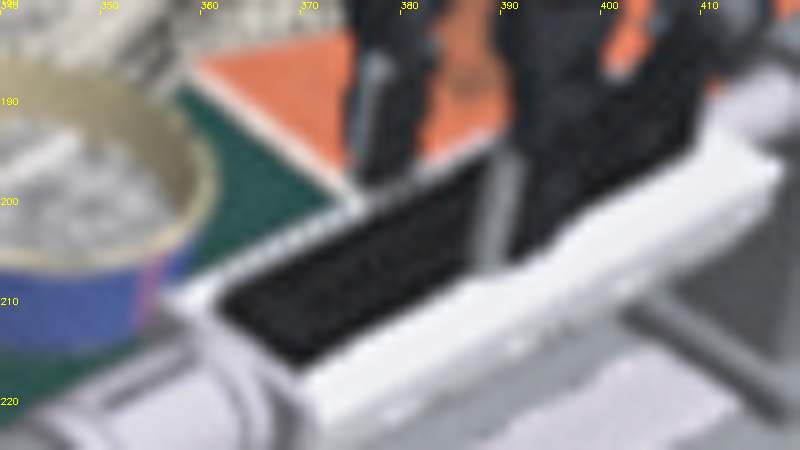

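View pics/F_t.png

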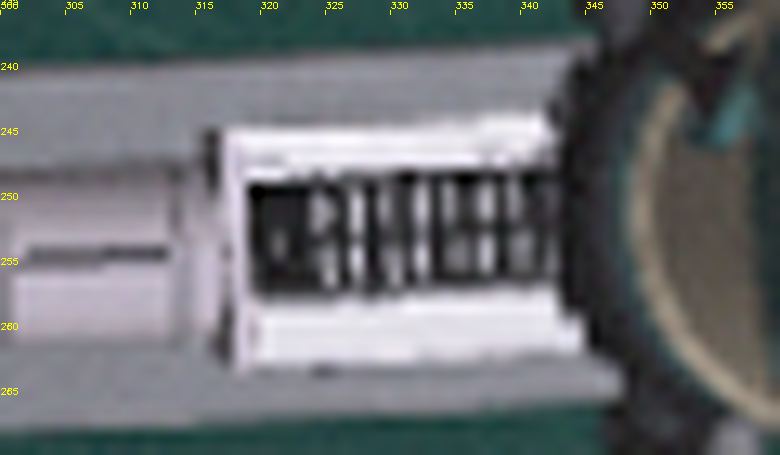

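```bash
for i in 1 2 3; do python3 -m jog '[{"x":1.2,"y":0,"z":-0.5,"ax":0,"ay":0,"az":0,"grip":32},{"x":1.2,"y":0,"z":-0.5,"ax":0,"ay":0,"az":0,"grip":32}]'|grep -E "eef|force"; done;  python3 - <<'E'
from h import *
s=grab("scene");d=grab("top");crop(s,340,180,80,45,10,"pics/G_s.png");crop(d,300,235,60,35,13,"pics/G_t.png",5)
E
```

```text
eef_pos: [475.2, -307.0, 101.3]
force: [0.3, 0.7, -0.2]
eef_pos: [476.3, -307.9, 101.4]
force: [-0.5, -2.1, 0.7]
eef_pos: [477.5, -308.5, 101.4]
force: [0.9, -0.5, 0.2]
```

View pics/G_s.png

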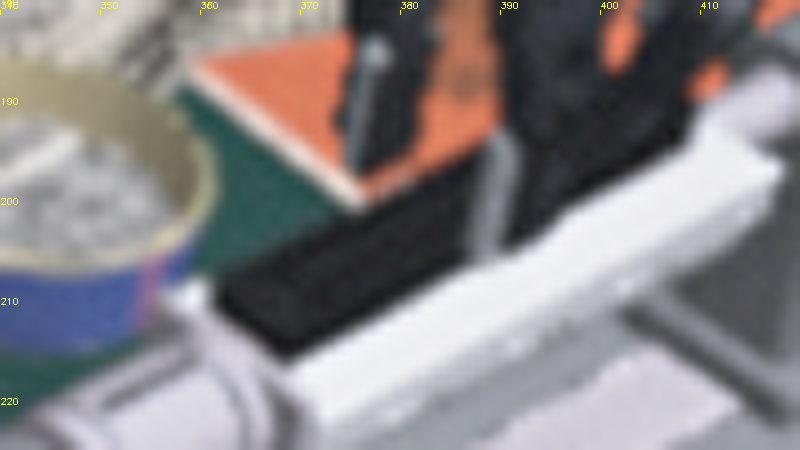

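View pics/G_t.png

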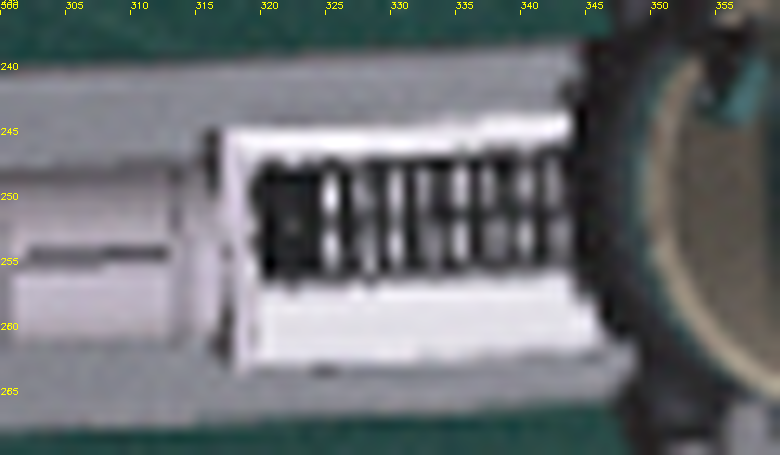

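```bash
for i in 1 2 3; do python3 -m jog '[{"x":1,"y":0,"z":0,"ax":0,"ay":0,"az":0,"grip":32},{"x":1,"y":0,"z":0,"ax":0,"ay":0,"az":0,"grip":32}]'|grep -E "eef|force"; done
```

```text
eef_pos: [478.4, -308.4, 101.4]
force: [-1.0, 0.0, 0.4]
eef_pos: [478.7, -308.4, 101.4]
force: [-1.9, 0.3, 1.5]
eef_pos: [478.7, -308.4, 101.3]
force: [-4.4, 1.3, 4.1]
```

```bash
python3 -m jog '[{"x":-3,"y":0,"z":0,"ax":0,"ay":0,"az":0,"grip":40},{"x":-3,"y":0,"z":0,"ax":0,"ay":0,"az":0,"grip":42},{"x":-3,"y":-35,"z":0,"ax":0,"ay":0,"az":0,"grip":42},{"x":-3,"y":-50,"z":-40,"ax":0,"ay":0,"az":0,"grip":0},{"x":0,"y":-50,"z":-85,"ax":0,"ay":0,"az":0,"grip":0}]'; python3 -m jog '[{"x":0,"y":0,"z":-10,"ax":0,"ay":0,"az":0,"grip":0},{"x":0,"y":0,"z":-10,"ax":0,"ay":0,"az":0,"grip":0}]'; python3 to.py 480 -404 101 .055
python3 - <<'E'
from h import *
s=grab("scene");d=grab("top");crop(s,330,130,110,95,7,"pics/H_s.png");crop(d,300,230,100,40,8,"pics/H_t.png",5)
E
```

```text
clock: 29.2
eef_pos: [488.2, -393.2, 154.8]
tool_rot: [-1.573, -0.006, 0.061]
force: [1.4, -1.0, -0.1]
width: 13.6
clock: 29.4
eef_pos: [485.3, -405.4, 150.8]
tool_rot: [-1.57, -0.001, 0.053]
force: [-0.2, 0.5, 1.2]
width: -0.0
[-5.3 49.8  1.6] [-0.    -0.002  0.001]
```

View pics/H_s.png

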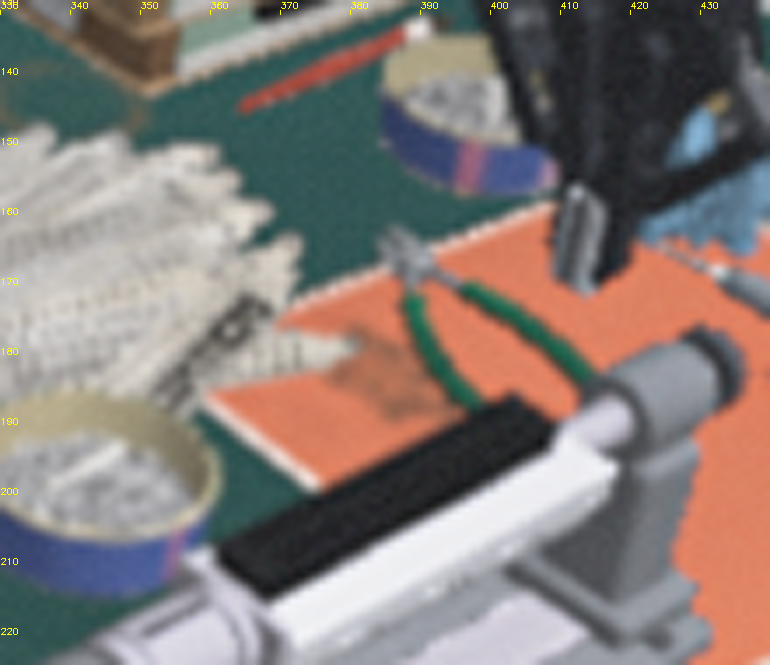

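View pics/H_t.png

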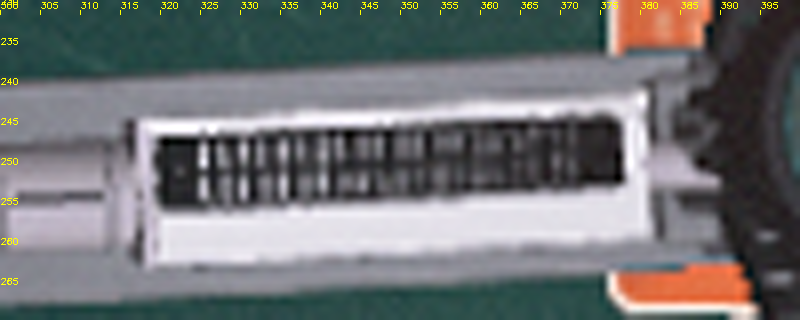

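```bash
python3 -m jog '[{"x":-5,"y":20,"z":0,"ax":0,"ay":0,"az":0,"grip":0},{"x":-5,"y":40,"z":0,"ax":0,"ay":0,"az":0,"grip":0},{"x":-5,"y":40,"z":0,"ax":0,"ay":0,"az":0,"grip":0}]'; python3 to.py 480 -404 101 .055
python3 - <<'E'
from h import *
s=grab("scene");d=load("top");crop(s,370,150,70,65,10,"pics/I_s.png")
print(atz(d,(377.3,249),127),atz(d,(319.3,251.5),127))
E
```

```text
clock: 29.8
eef_pos: [479.3, -400.2, 109.1]
tool_rot: [-1.566, 0.004, 0.06]
force: [0.9, -0.5, 0.3]
width: 0.1
[ 0.6  8.1 -3.8] [-0.005  0.005 -0.004]
[ 477.65884767 -388.05506023  127.        ] [ 470.94271562 -235.33529936  127.        ]
```

View pics/I_s.png

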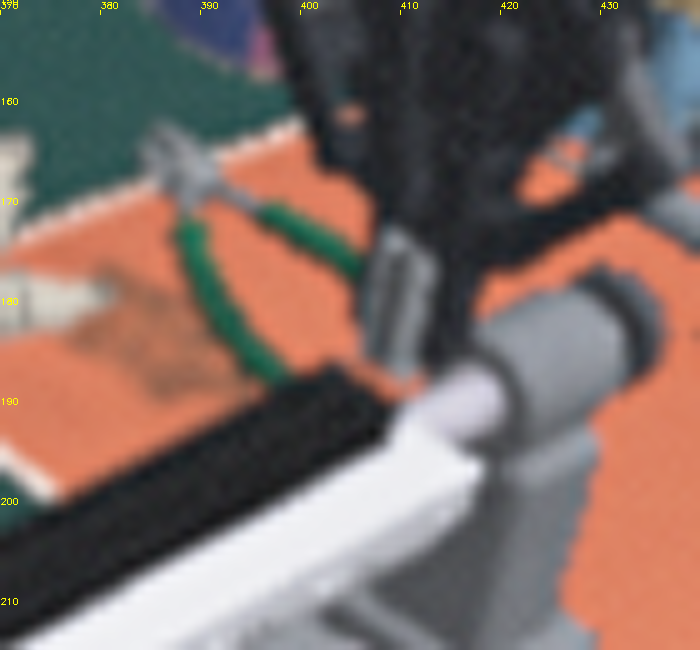

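```bash
python3 -m jog '[{"x":0,"y":8,"z":-2,"ax":0,"ay":0,"az":0,"grip":0},{"x":0,"y":8,"z":-2,"ax":0,"ay":0,"az":0,"grip":0},{"x":0,"y":8,"z":-2,"ax":0,"ay":0,"az":0,"grip":0}]'
python3 - <<'E'
from h import *
s=grab("scene");crop(s,370,150,70,65,10,"pics/J_s.png")
E
```

```text
clock: 30.15
eef_pos: [481.2, -405.3, 103.8]
tool_rot: [-1.57, -0.001, 0.057]
force: [-0.0, -0.4, 0.5]
width: -0.2
```

View pics/J_s.png

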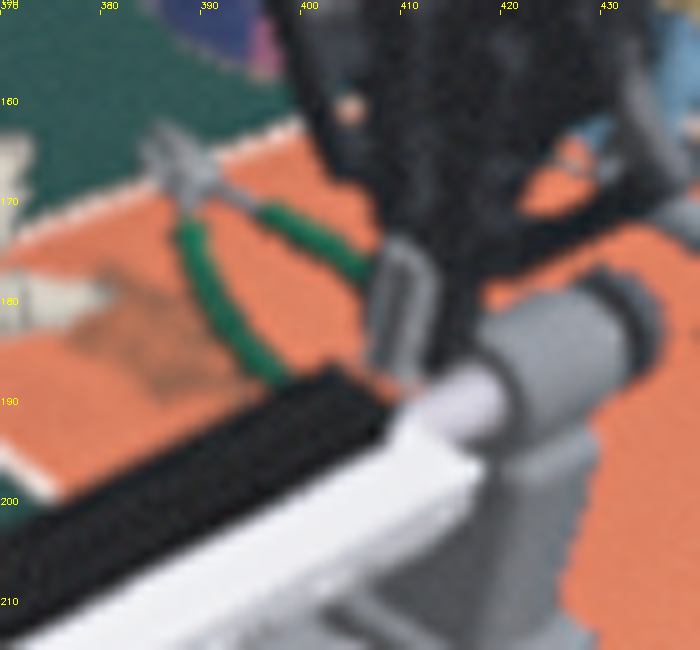

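```bash
python3 -m jog '[{"x":0,"y":1,"z":3,"ax":0,"ay":0,"az":0,"grip":0},{"x":0,"y":1,"z":5,"ax":0,"ay":0,"az":0,"grip":0},{"x":0,"y":1,"z":5,"ax":0,"ay":0,"az":0,"grip":0}]'|grep -E "eef|force"; for i in 1 2 3 4; do python3 -m jog '[{"x":0,"y":0,"z":1,"ax":0,"ay":0,"az":0,"grip":0},{"x":0,"y":0,"z":1,"ax":0,"ay":0,"az":0,"grip":0}]'|grep -E "eef|force"; done
```

```text
eef_pos: [480.7, -399.8, 102.6]
force: [-0.5, 1.0, 0.3]
eef_pos: [480.5, -399.3, 102.4]
force: [-0.4, 0.1, -0.0]
eef_pos: [480.4, -398.4, 102.4]
force: [-0.9, 0.7, 0.2]
eef_pos: [480.4, -397.6, 102.4]
force: [-0.2, -0.7, 0.3]
eef_pos: [480.3, -397.6, 102.5]
force: [0.4, -4.1, -0.1]
```

```bash
for i in 1 2; do python3 -m jog '[{"x":0,"y":0,"z":1,"ax":0,"ay":0,"az":0,"grip":0},{"x":0,"y":0,"z":1,"ax":0,"ay":0,"az":0,"grip":0}]'|grep -E "eef|force"; done
python3 - <<'E'
from h import *
s=grab("scene");d=grab("top");crop(s,335,170,90,60,8,"pics/K_s.png");crop(d,300,235,90,35,8,"pics/K_t.png",5)
E
```

```text
eef_pos: [480.3, -397.5, 102.7]
force: [0.5, -7.1, 0.1]
eef_pos: [480.2, -397.5, 102.8]
force: [0.2, -7.4, 0.3]
```

View pics/K_s.png

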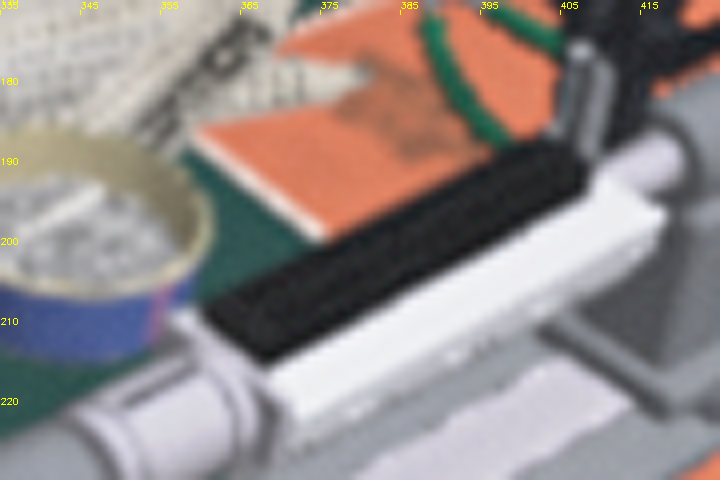

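View pics/K_t.png

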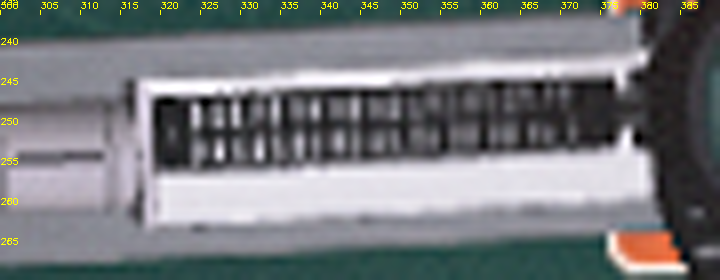

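```bash
python3 -m jog '[{"x":0,"y":0,"z":-6,"ax":0,"ay":0,"az":0,"grip":0},{"x":0,"y":0,"z":-6,"ax":0,"ay":0,"az":0,"grip":0},{"x":0,"y":-45,"z":-6,"ax":0,"ay":0,"az":0,"grip":20},{"x":0,"y":-50,"z":40,"ax":0,"ay":0,"az":0,"grip":42},{"x":0,"y":-50,"z":86,"ax":0,"ay":0,"az":0,"grip":42}]';python3 -m jog '[{"x":0,"y":0,"z":0,"ax":0,"ay":0,"az":0,"grip":42},{"x":0,"y":0,"z":0,"ax":0,"ay":0,"az":0,"grip":42}]'; python3 to.py 474.5 -309 102.5 .055
python3 - <<'E'
from h import *
s=grab("scene");d=grab("top");crop(s,335,170,90,60,8,"pics/L_s.png");crop(d,300,235,90,35,8,"pics/L_t.png",5)
E
```

```text
clock: 32.3
eef_pos: [476.3, -307.5, 153.7]
tool_rot: [-1.57, -0.003, 0.054]
force: [0.5, 1.7, 0.1]
width: 42.2
clock: 32.5
eef_pos: [475.5, -306.7, 152.7]
tool_rot: [-1.569, 0.0, 0.06]
force: [-0.3, -1.1, 0.4]
width: 41.8
[-1.1 50.2 -2.3] [-0.001  0.005 -0.   ]
```

View pics/L_s.png

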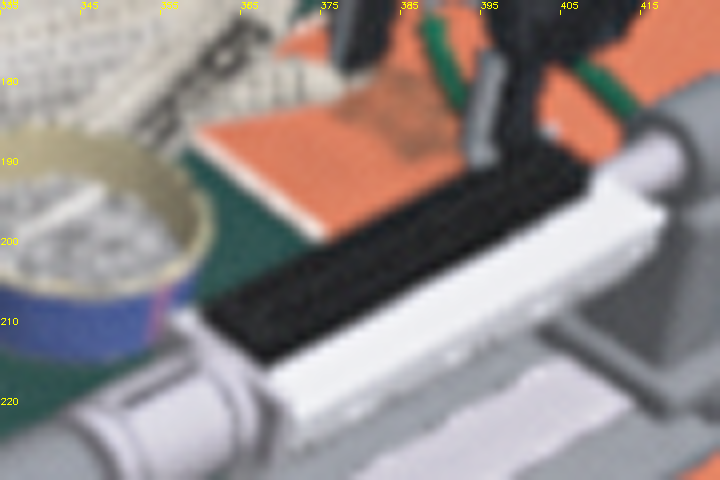

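View pics/L_t.png

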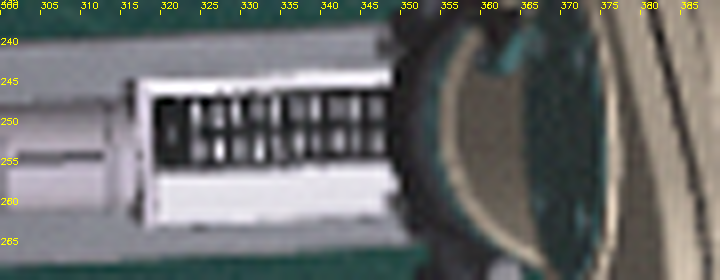

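```bash
python3 -m jog '[{"x":-1,"y":30,"z":-2,"ax":0,"ay":0,"az":0,"grip":42},{"x":-1,"y":51,"z":-2,"ax":0,"ay":0,"az":0,"grip":38},{"x":-1,"y":51,"z":-2,"ax":0,"ay":0,"az":0,"grip":32},{"x":-1,"y":51,"z":-2,"ax":0,"ay":0,"az":0,"grip":32},{"x":-1,"y":51,"z":-2,"ax":0,"ay":0,"az":0,"grip":32}]'|grep -E "eef|force"; for i in 1 2 3; do python3 -m jog '[{"x":1,"y":0,"z":0,"ax":0,"ay":0,"az":0,"grip":32},{"x":1,"y":0,"z":0,"ax":0,"ay":0,"az":0,"grip":32}]'|grep -E "eef|force"; done
```

```text
eef_pos: [474.2, -311.2, 101.7]
force: [-0.4, 0.3, -0.5]
eef_pos: [475.6, -310.8, 101.9]
force: [-0.7, -0.2, 0.3]
eef_pos: [476.6, -310.5, 101.7]
force: [-1.2, -0.5, 0.2]
eef_pos: [477.6, -310.3, 101.5]
force: [-0.7, 0.0, 0.3]
```

```bash
for i in 1 2 3; do python3 -m jog '[{"x":0.8,"y":0,"z":0,"ax":0,"ay":0,"az":0,"grip":32},{"x":0.8,"y":0,"z":0,"ax":0,"ay":0,"az":0,"grip":32}]'|grep -E "eef|force"; done
```

```text
eef_pos: [478.4, -310.3, 101.4]
force: [-0.2, 0.8, -0.7]
eef_pos: [479.2, -310.3, 101.4]
force: [-0.6, -0.1, -0.5]
eef_pos: [479.9, -310.3, 101.4]
force: [1.1, -1.1, -0.4]
```

```bash
for i in 1 2 3; do python3 -m jog '[{"x":0.8,"y":0,"z":0,"ax":0,"ay":0,"az":0,"grip":32},{"x":0.8,"y":0,"z":0,"ax":0,"ay":0,"az":0,"grip":32}]'|grep -E "eef|force|width"; done
```

```text
eef_pos: [480.4, -310.3, 101.4]
force: [-1.1, -0.5, 1.1]
width: 32.0
eef_pos: [480.4, -310.2, 101.3]
force: [-4.1, 0.3, 2.3]
width: 32.2
eef_pos: [480.5, -310.2, 101.3]
force: [-5.2, -0.0, 4.2]
width: 31.8
```

Run:
```python
from h import *
s=grab("scene");d=grab("top");crop(s,335,170,90,60,8,"pics/M_s.png");crop(d,300,235,60,35,13,"pics/M_t.png",5)
```

```text
(no output)
```

View pics/M_s.png

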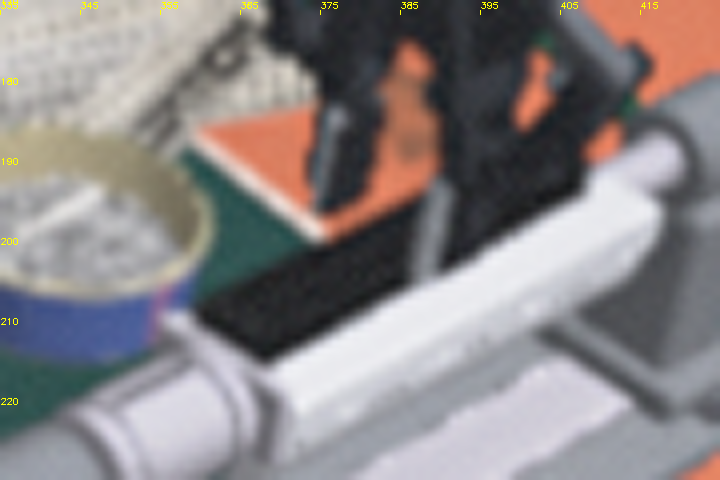

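View pics/M_t.png

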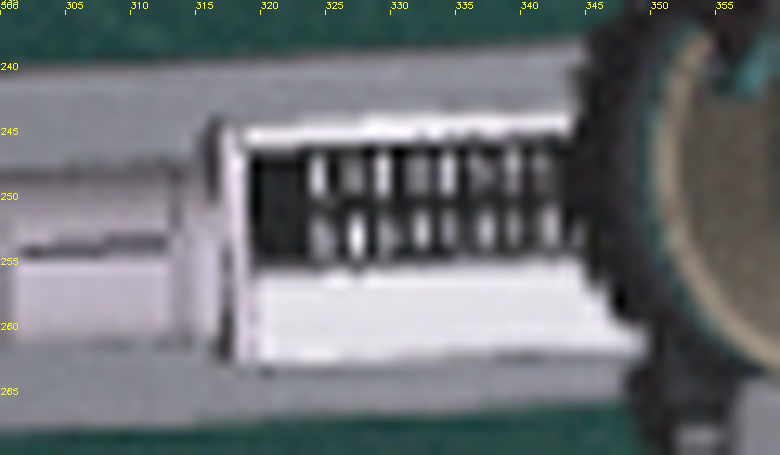

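```bash
python3 -m jog '[{"x":-4,"y":0,"z":0,"ax":0,"ay":0,"az":0,"grip":36},{"x":-4,"y":0,"z":0,"ax":0,"ay":0,"az":0,"grip":38},{"x":-4,"y":-40,"z":0,"ax":0,"ay":0,"az":0,"grip":45},{"x":-4,"y":-85,"z":0,"ax":0,"ay":0,"az":0,"grip":60},{"x":-4,"y":-110,"z":0,"ax":0,"ay":0,"az":0,"grip":60}]';python3 -m jog '[{"x":0,"y":0,"z":50,"ax":0,"ay":0,"az":0,"grip":60},{"x":0,"y":0,"z":100,"ax":0,"ay":0,"az":0,"grip":60},{"x":0,"y":0,"z":150,"ax":0,"ay":0,"az":0,"grip":60},{"x":0,"y":0,"z":200,"ax":0,"ay":0,"az":0,"grip":60},{"x":0,"y":0,"z":245,"ax":0,"ay":0,"az":0,"grip":60}]'
python3 - <<'E'
from h import *
s=grab("scene");d=grab("top");crop(s,335,170,90,75,8,"pics/N_s.png");crop(d,295,245,30,20,25,"pics/N_c.png",5);crop(d,300,235,90,35,8,"pics/N_t.png",5);crop(s,340,205,40,30,20,"pics/N_1.png",5)
E
```

```text
clock: 35.5
eef_pos: [480.7, -310.4, 214.8]
tool_rot: [-1.572, -0.005, 0.057]
force: [1.0, -1.1, -0.1]
width: 59.9
clock: 36.0
eef_pos: [464.8, -63.1, 212.1]
tool_rot: [-1.569, -0.003, 0.058]
force: [0.5, 0.0, 0.0]
width: 60.0
```

View pics/N_s.png

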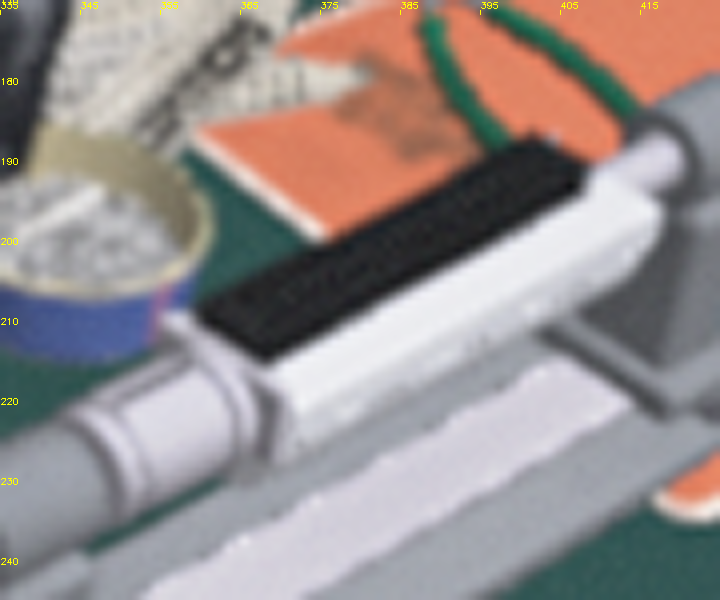

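View pics/N_c.png

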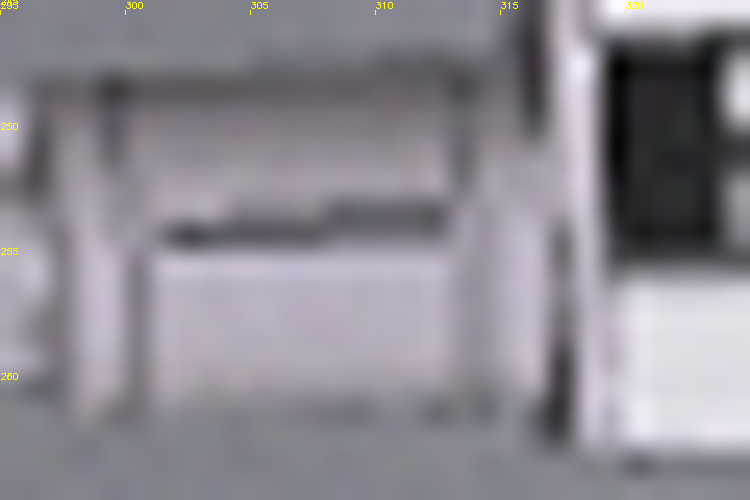

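View pics/N_1.png

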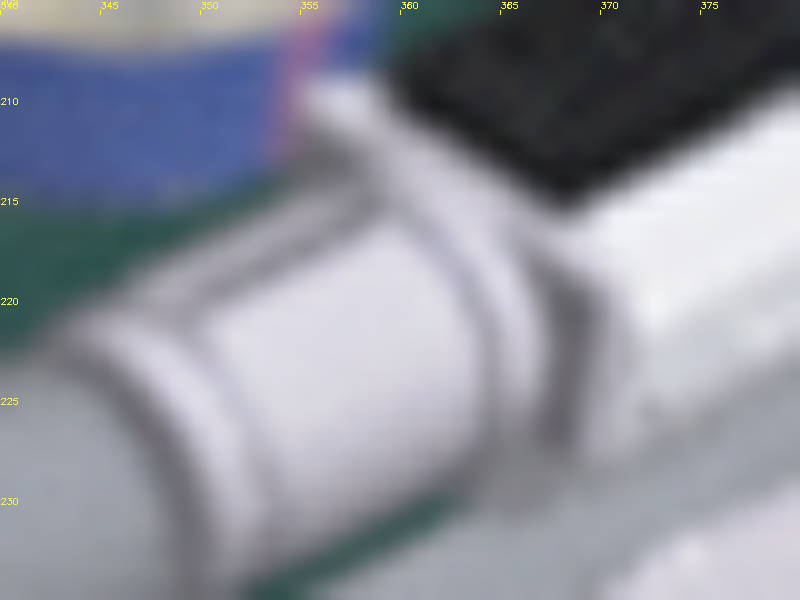

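View pics/N_t.png

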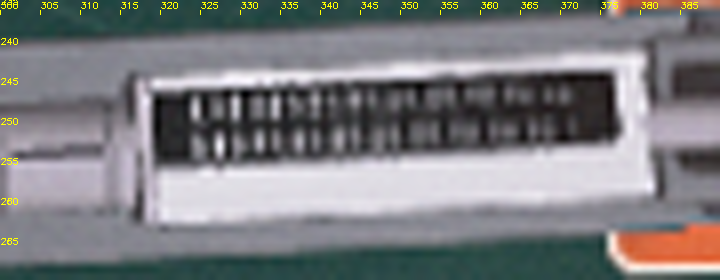

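```bash
python3 -m jog '[{"x":0,"y":0,"z":-50,"ax":0,"ay":0,"az":0,"grip":60},{"x":0,"y":0,"z":-100,"ax":0,"ay":0,"az":0,"grip":60},{"x":0,"y":0,"z":-130,"ax":0,"ay":0,"az":0,"grip":60},{"x":0,"y":0,"z":-130,"ax":0,"ay":0,"az":0,"grip":60},{"x":0,"y":0,"z":-130,"ax":0,"ay":0,"az":0,"grip":60}]';python3 pv.py 0.05
```

```text
clock: 36.6
eef_pos: [472.0, -196.3, 211.4]
tool_rot: [-1.569, -0.001, 0.055]
force: [0.5, 0.2, 0.2]
width: 59.8
0.05 [-10.7 149.3   6.6] [-0.002 -0.     0.051]
```

```bash
python3 -m jog '[{"x":-10.7,"y":10,"z":6,"ax":0,"ay":0,"az":0.05,"grip":60},{"x":-10.7,"y":50,"z":6,"ax":0,"ay":0,"az":0.05,"grip":60},{"x":-10.7,"y":90,"z":6,"ax":0,"ay":0,"az":0.05,"grip":60},{"x":-10.7,"y":110,"z":6,"ax":0,"ay":0,"az":0.05,"grip":60},{"x":-10.7,"y":110,"z":6,"ax":0,"ay":0,"az":0.05,"grip":60}]';python3 -m jog '[{"x":0,"y":0,"z":0,"ax":0,"ay":0,"az":0,"grip":60}]';python3 pv.py 0.05
```

```text
clock: 37.1
eef_pos: [459.1, -188.1, 99.5]
tool_rot: [-1.567, 0.054, 0.06]
force: [-0.1, -0.4, 0.9]
width: 60.0
clock: 37.2
eef_pos: [461.5, -188.8, 102.2]
tool_rot: [-1.569, 0.049, 0.059]
force: [-0.2, -0.2, 0.8]
width: 60.2
0.05 [ 1.4 40.1 -1.3] [-0.001  0.004  0.001]
```

```bash
python3 -m jog '[{"x":0.5,"y":25,"z":-1.3,"ax":0,"ay":0.004,"az":0,"grip":60},{"x":0.5,"y":39,"z":-1.3,"ax":0,"ay":0.004,"az":0,"grip":60},{"x":0.5,"y":39,"z":-1.3,"ax":0,"ay":0.004,"az":0,"grip":50},{"x":0.5,"y":39,"z":-1.3,"ax":0,"ay":0.004,"az":0,"grip":42}]';python3 pv.py 0.05
```

```text
clock: 37.6
eef_pos: [459.9, -191.3, 63.3]
tool_rot: [-1.57, 0.049, 0.053]
force: [0.1, 0.6, 0.6]
width: 42.2
0.05 [1.3 1.2 1.1] [-0.001 -0.002  0.001]
```

```bash
python3 -m jog '[{"x":1.3,"y":0,"z":0,"ax":0,"ay":0,"az":0,"grip":20},{"x":1.3,"y":0,"z":0,"ax":0,"ay":0,"az":0,"grip":20},{"x":1.3,"y":0,"z":0,"ax":0,"ay":0,"az":0,"grip":20}]';python3 -m jog '[{"x":2.7,"y":-0.1,"z":0,"ax":0,"ay":0,"az":-0.065,"grip":20},{"x":5.4,"y":-0.3,"z":0,"ax":0,"ay":0,"az":-0.13,"grip":20},{"x":5.4,"y":-0.3,"z":0,"ax":0,"ay":0,"az":-0.13,"grip":20}]'; python3 -m jog '[{"x":0,"y":0,"z":0,"ax":0,"ay":0,"az":0,"grip":60},{"x":0,"y":0,"z":0,"ax":0,"ay":0,"az":0,"grip":60},{"x":0,"y":-50,"z":0,"ax":0,"ay":0,"az":0,"grip":60},{"x":0,"y":-100,"z":0,"ax":0,"ay":0,"az":0,"grip":60},{"x":0,"y":-140,"z":0,"ax":0,"ay":0,"az":0,"grip":60}]';python3 -m jog '[{"x":0,"y":0,"z":50,"ax":0,"ay":0,"az":0.08,"grip":60},{"x":0,"y":0,"z":100,"ax":0,"ay":0,"az":0.08,"grip":60},{"x":0,"y":0,"z":150,"ax":0,"ay":0,"az":0.08,"grip":60}]';python3 - <<'E'
from h import *
s=grab("scene");d=grab("top");crop(s,335,170,90,75,8,"pics/P_s.png");crop(d,295,245,30,20,25,"pics/P_c.png",5);crop(d,300,235,90,35,8,"pics/P_t.png",5);crop(s,340,205,40,30,20,"pics/P_1.png",5)
E
```

```text
clock: 37.9
eef_pos: [461.2, -191.4, 63.8]
tool_rot: [-1.571, 0.049, 0.053]
force: [-1.1, 1.7, 6.5]
width: 34.4
clock: 38.2
eef_pos: [466.7, -191.1, 63.9]
tool_rot: [-1.571, -0.083, 0.053]
force: [-0.7, 1.9, 7.0]
width: 34.7
clock: 38.7
eef_pos: [455.1, -191.2, 204.1]
tool_rot: [-1.569, -0.079, 0.053]
force: [0.8, -0.8, 0.9]
width: 59.8
clock: 39.0
eef_pos: [447.5, -41.0, 202.6]
tool_rot: [-1.569, -0.0, 0.049]
force: [1.1, 1.1, -0.3]
width: 60.0
```

View pics/P_s.png

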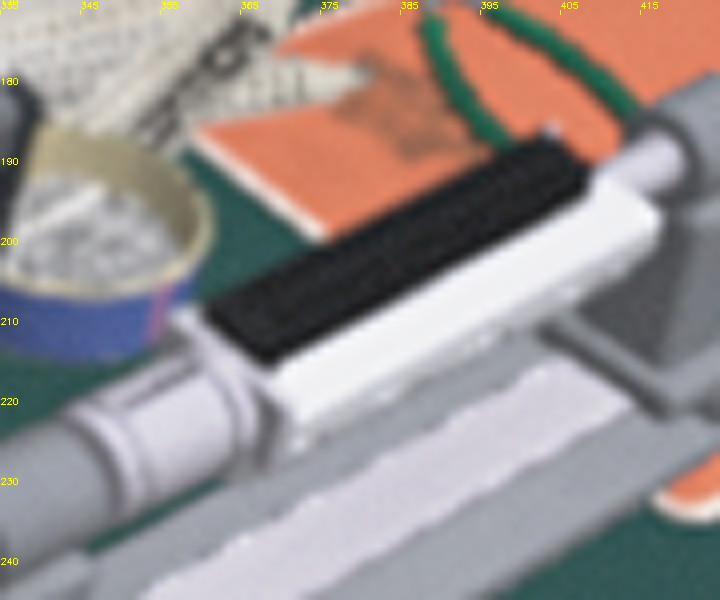

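View pics/P_c.png

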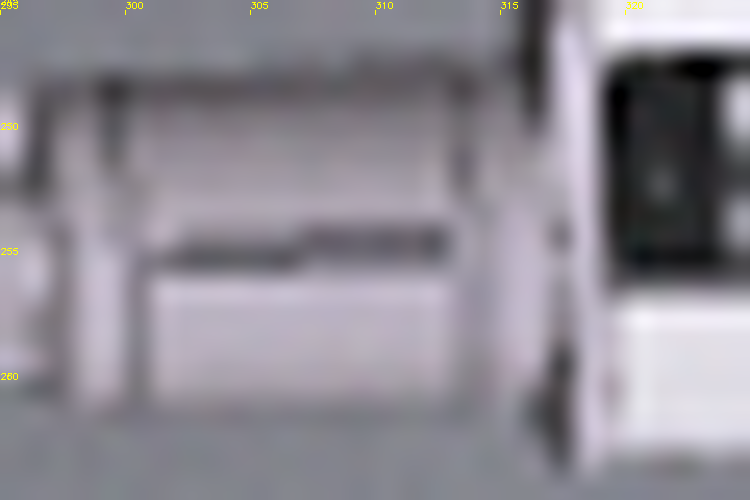

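View pics/P_1.png

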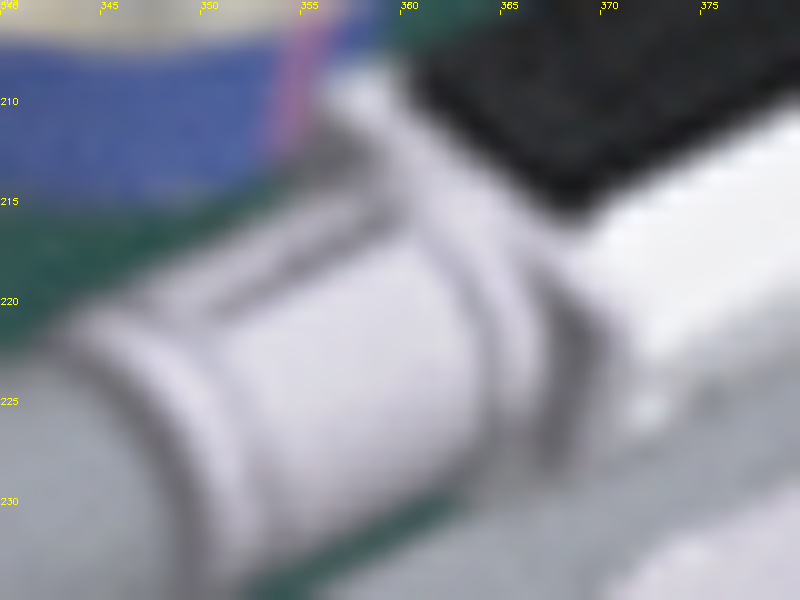

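View pics/P_t.png

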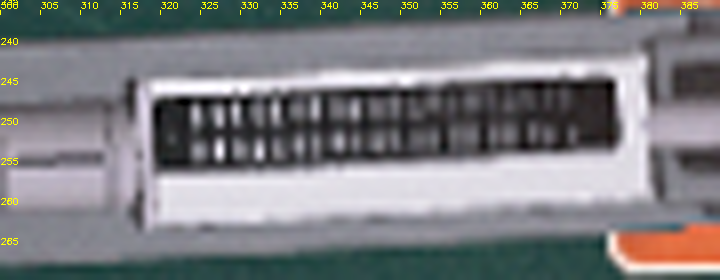

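Run:
```python
from h import *
d=load("top");s=load("scene")
crop(d,312,238,40,25,20,"pics/Q1.png",5);crop(d,350,235,40,25,20,"pics/Q2.png",5)
g=d["color"].astype(int).sum(2)
for u in (323,346,349,371,373): print(u,[(v,int(g[v,u])) for v in range(238,266)])
```

```text
323 [(238, 195), (239, 298), (240, 446), (241, 413), (242, 425), (243, 402), (244, 413), (245, 714), (246, 673), (247, 41), (248, 121), (249, 142), (250, 121), (251, 123), (252, 138), (253, 143), (254, 140), (255, 105), (256, 364), (257, 688), (258, 680), (259, 674), (260, 667), (261, 681), (262, 644), (263, 451), (264, 408), (265, 418)]
346 [(238, 351), (239, 442), (240, 419), (241, 433), (242, 386), (243, 432), (244, 724), (245, 627), (246, 131), (247, 264), (248, 321), (249, 261), (250, 130), (251, 203), (252, 286), (253, 286), (254, 108), (255, 434), (256, 693), (257, 680), (258, 673), (259, 668), (260, 682), (261, 562), (262, 360), (263, 431), (264, 435), (265, 344)]
349 [(238, 356), (239, 443), (240, 422), (241, 435), (242, 390), (243, 486), (244, 709), (245, 530), (246, 181), (247, 340), (248, 350), (249, 288), (250, 165), (251, 285), (252, 365), (253, 306), (254, 166), (255, 486), (256, 690), (257, 677), (258, 672), (259, 669), (260, 675), (261, 595), (262, 410), (263, 431), (264, 446), (265, 344)]
371 [(238, 428), (239, 418), (240, 415), (241, 362), (242, 516), (243, 716), (244, 555), (245, 111), (246, 153), (247, 165), (248, 143), (249, 104), (250, 169), (251, 302), (252, 291), (253, 225), (254, 550), (255, 680), (256, 667), (257, 669), (258, 662), (259, 665), (260, 523), (261, 408), (262, 427), (263, 447), (264, 292), (265, 188)]
373 [(238, 415), (239, 409), (240, 407), (241, 370), (242, 519), (243, 671), (244, 456), (245, 107), (246, 132), (247, 125), (248, 139), (249, 139), (250, 137), (251, 134), (252, 102), (253, 284), (254, 580), (255, 683), (256, 670), (257, 674), (258, 658), (259, 694), (260, 542), (261, 403), (262, 422), (263, 431), (264, 277), (265, 185)]
```

View pics/Q1.png

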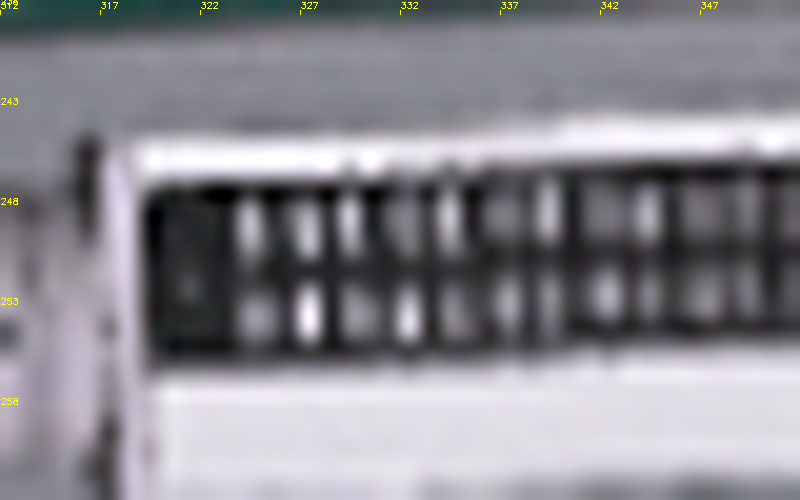

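View pics/Q2.png

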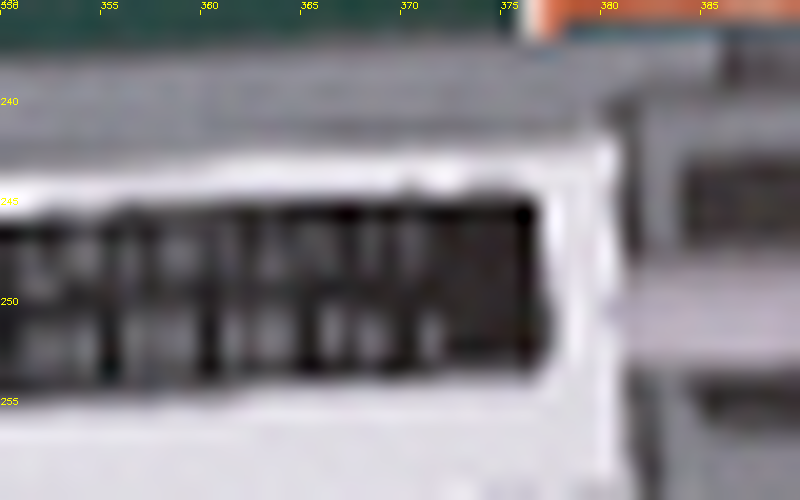

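Run:
```python
from h import *
d=load("top")
g=d["color"].astype(float).sum(2)
def cross(u,a,b,th):
    for v in range(a,b):
        if (g[v,u]-th)*(g[v+1,u]-th)<=0: return v+(g[v,u]-th)/(g[v,u]-g[v+1,u])
for u in (321,322,323,345,346,349,366,371,373,375):
    lo=cross(u,240,246,560); cf=cross(u,243,248,400); cn=cross(u,251,258,400); bn=cross(u,258,265,540)
    X=[atz(d,(u,v),z)[0] if v else np.nan for v,z in((lo,118),(cf,127),(cn,127),(bn,113))]
    print(u,np.round(X,1),"lip->comb",round(X[0]-X[1],1),"combw",round(X[1]-X[2],1),"comb->near",round(X[2]-X[3],1),"tot",round(X[0]-X[3],1))
for v in (249,252):
    print(v,[(u,int(g[v,u])) for u in list(range(314,324))+list(range(372,384))])
```

```text
321 [489.4 492.9 459.1 442.4] lip->comb -3.6 combw 33.9 comb->near 16.6 tot 46.9
322 [489.3 493.  459.1 442.5] lip->comb -3.7 combw 33.8 comb->near 16.7 tot 46.8
323 [489.2 484.1 459.1 442.1] lip->comb 5.1 combw 25.0 comb->near 17.0 tot 47.1
345 [492.1 486.8 462.4 445.3] lip->comb 5.3 combw 24.4 comb->near 17.1 tot 46.9
346 [492.1 486.8 462.3 445.9] lip->comb 5.3 combw 24.4 comb->near 16.5 tot 46.2
349 [492.4 487.  462.8 445.4] lip->comb 5.4 combw 24.3 comb->near 17.4 tot 47.0
366 [495.2 489.7 465.4 449.2] lip->comb 5.5 combw 24.3 comb->near 16.2 tot 46.0
371 [495.4 489.8 465.9 449.1] lip->comb 5.7 combw 23.9 comb->near 16.8 tot 46.4
373 [495.3 490.3 466.2 448.7] lip->comb 5.1 combw 24.0 comb->near 17.5 tot 46.6
375 [495.4 490.4 466.3 449.7] lip->comb 5.0 combw 24.1 comb->near 16.6 tot 45.7
249 [(314, 369), (315, 368), (316, 244), (317, 565), (318, 606), (319, 50), (320, 133), (321, 119), (322, 120), (323, 142), (372, 133), (373, 139), (374, 135), (375, 129), (376, 115), (377, 475), (378, 682), (379, 667), (380, 643), (381, 471), (382, 493), (383, 502)]
252 [(314, 479), (315, 488), (316, 498), (317, 537), (318, 592), (319, 149), (320, 124), (321, 239), (322, 122), (323, 138), (372, 137), (373, 102), (374, 109), (375, 132), (376, 94), (377, 376), (378, 691), (379, 677), (380, 684), (381, 531), (382, 524), (383, 524)]
```

Run:
```python
from h import *
d=load("top");print(atz(d,(376.7,250),127),atz(d,(380.9,250),113),atz(d,(318.5,250),127),atz(d,(318.8,258),121))
from cell import *
print(read_state()["clock"]); print(finish_job())
```

```text
[ 475.05719525 -386.41053002  127.        ] [ 475.00325718 -401.63719583  113.        ] [ 474.81011699 -233.271611    127.        ] [ 454.04183872 -234.80948805  121.        ]
39.1
the job is handed in; nothing more can be done
None
```

I turned the arbor bed-up, laid the black comb blank on the bed and pushed it against the end stop and the side lip. I handed the job in at 39.1 s, released; no verdict was reported.

**How it went**
- **Turning:** It took five grasps on the collar, because joint 6 reached its limit when I tilted toward the robot. A sixth grasp corrected the angle by 0.09 rad.
- **Loading:** Contact at the stop held firm at about 7 N. The last lip contact was about 5 N.
- **Arbor turned during the second lip push:** It was out by about 0.13 rad, so I gripped the collar again and turned it back with the comb in place. I did not push the comb again after that; the last pictures showed it still against lip and stop.

**Last checks (camera pictures)**
- **Bed angle:** The scribed line reads within about 0.02 rad of straight up in both views.
- **Lip:** The strip between lip edge and comb is 5.0–5.7 mm all along. The lip is 6 mm thick and the pictures shrink edges by about 0.5 mm, so I take this as touching and parallel.
- **Stop:** The gap from comb end to the bed's open end measures about 15.2 mm, against 14 mm expected. That is about 1 mm out and within tolerance.
- **Flatness:** I judged this only by eye.
- **Other objects:** I noticed nothing else on the desk disturbed, but I did not measure those positions at the end.

**What disagreed:** The fingertips turned out to be about 20 mm behind the TCP, not 11 mm ahead as stated. My first close on the collar and on the comb were too high because of this; I re-gripped lower each time.

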